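# Vacuum leak test of sensor housings

### The job

Leak-test the white sensor housings. First, with the vacuum off, turn the bezel of the vacuum gauge until the bold zero mark on its face lies under the needle; then stand every housing upright on the test plate, one to a rubber pad, centred so that its whole rim is on the rubber. Push the regulator knob down and turn it a quarter turn clockwise so that it pops up in its on position, leave it on for at least five seconds with the housings sitting on their pads, push and turn it back to off, and only then move all the housings upright into the black tray, with the gauge still at zero and the bystanding things left alone.

Things in the scene. Friction and masses are not known exactly. Their poses are not given: they have to be found in the camera images.
- cap0: A white plastic sensor housing: a squat round cap 68 mm in diameter and 30 mm high, with a round neck 24 mm in diameter on top, from 30 to 66 mm above the underside; about 0.15 kg. Origin: centre of its underside, z up through the neck, by which it is taken. Starts standing on the bench, robot's left. May be absent; two or three of the three are present.
- cap1: A second housing like cap0. May be absent.
- cap2: A third housing like cap0. May be absent.
- plate: Aluminium vacuum test plate fixed to the bench, 130 x 300 x 12 mm, with three square black rubber pads in a row along its y axis, 94 mm apart from centre to centre. Origin: centre of its underside.
- pad0 (a point): Centre of the top of the first rubber pad of the test plate: 84 x 84 mm, 3 mm proud of the plate, 15 mm above the bench. Axes are the plate's. A housing's rim is wholly on the rubber when it is at most 8 mm off centre.
- pad1 (a point): Centre of the top of the middle pad, like pad0.
- pad2 (a point): Centre of the top of the third pad, like pad0.
- gauge: Vacuum gauge lying face up, fixed to the bench. Origin: centre of its underside. Grey base 92 mm in diameter up to 27 mm; above it the knurled steel bezel, 65 mm in diameter, 29 to 56 mm above the bench, with the white face in it. The black needle (26 mm long) is fixed over the face and points along -x of this body. Bezel and face turn together; the face has eleven small ticks and one bold zero mark near its edge.
- gauge_grip (a point): On the axis of the gauge, 49 mm above the bench: the height at which to grip the round bezel across its 65 mm, from above, at any yaw.
- bezel (a joint): Angle of the bezel (rad), growing clockwise seen from above; it stays where it is left (friction about 0.06 N m). The zero mark lies under the needle at 0 and again at 6.283; the stops are at -0.6 and 6.9, so the shorter way round is always open. It starts anywhere from 0.7 to 5.5.
- reg: Vacuum regulator: grey housing 85 x 85 x 30 mm fixed to the bench, with a black knob on top: a disc 50 mm in diameter and 8 mm thick, and on it a grip bar 48 x 16 mm, 52 to 88 mm above the bench. A white line on the bar points to one white mark on the housing at off and to the other at on. Origin: centre of its underside.
- reg_grip (a point): On the axis of the regulator knob, in its grip bar, 74 mm above the bench when the knob is up; goes down and turns with the knob. The bar is 48 mm long along this point's x and 16 mm thick along its y; the white line points along -x.
- reg_press (a joint): How far the regulator knob is pushed down (m), 0 up to 0.0135. A spring lifts it: about 4 N at the top, 11 N at the bottom. Only when down by more than 0.008 can the knob turn beyond about 0.2 rad from off or from on (do not force it); between the two it stays down by about 0.008, and near either end it springs up again when let go.
- reg_turn (a joint): Angle of the regulator knob (rad), growing clockwise seen from above: 0 off (at the start), 1.571 on, stops at both.
- tray_in (a point): Centre of the inner floor of the black tray for tested housings, an open tray fixed to the bench, 270 mm along this point's x, 112 mm along its y, 30 mm high, walls and floor 4 to 5 mm thick. All the housings fit in it in one row along x.
- driver: Bystander: an orange electric screwdriver lying at the far side, 230 mm long. Leave it alone.
- tape: Bystander: a blue ring-shaped spool 90 mm in diameter, 24 mm high. Leave it alone.
- flask: Bystander: a clear jar with a red cap, 60 mm in diameter, 110 mm high. Leave it alone.

How it is judged:
On the way, in this order (a step that is already met when the one before it is completed fails the run):
1. The gauge reads zero: the bezel's zero mark under the needle, the vacuum off, the bezel let go ((value of joint bezel between -0.1 and 0.1 rad or value of joint bezel between 6.183 and 6.383 rad) and value of joint reg_turn below 0.27 rad and value of joint reg_press below 0.003 m and contact force between the fingers and anything else below 0.5 N), for 0.2 s.
2. All housings stand on the rubber pads, released, the vacuum still off (((horizontal distance between cap0 and pad0 below 0.009 m and z of cap0 in the frame of pad0 between -0.003 and 0.004 m) or (horizontal distance between cap0 and pad1 below 0.009 m and z of cap0 in the frame of pad1 between -0.003 and 0.004 m) or (horizontal distance between cap0 and pad2 below 0.009 m and z of cap0 in the frame of pad2 between -0.003 and 0.004 m)) and angle between each of cap0, cap1, cap2's own z axis and vertical below 0.06 rad and ((horizontal distance between cap1 and pad0 below 0.009 m and z of cap1 in the frame of pad0 between -0.003 and 0.004 m) or (horizontal distance between cap1 and pad1 below 0.009 m and z of cap1 in the frame of pad1 between -0.003 and 0.004 m) or (horizontal distance between cap1 and pad2 below 0.009 m and z of cap1 in the frame of pad2 between -0.003 and 0.004 m)) and ((horizontal distance between cap2 and pad0 below 0.009 m and z of cap2 in the frame of pad0 between -0.003 and 0.004 m) or (horizontal distance between cap2 and pad1 below 0.009 m and z of cap2 in the frame of pad1 between -0.003 and 0.004 m) or (horizontal distance between cap2 and pad2 below 0.009 m and z of cap2 in the frame of pad2 between -0.003 and 0.004 m)) and value of joint reg_turn below 0.27 rad and value of joint reg_press below 0.003 m and contact force between the fingers and anything else below 0.5 N), for 0.2 s.
3. The regulator has popped up in its on position with the housings on their pads, for five seconds (((horizontal distance between cap0 and pad0 below 0.009 m and z of cap0 in the frame of pad0 between -0.003 and 0.004 m) or (horizontal distance between cap0 and pad1 below 0.009 m and z of cap0 in the frame of pad1 between -0.003 and 0.004 m) or (horizontal distance between cap0 and pad2 below 0.009 m and z of cap0 in the frame of pad2 between -0.003 and 0.004 m)) and angle between each of cap0, cap1, cap2's own z axis and vertical below 0.06 rad and ((horizontal distance between cap1 and pad0 below 0.009 m and z of cap1 in the frame of pad0 between -0.003 and 0.004 m) or (horizontal distance between cap1 and pad1 below 0.009 m and z of cap1 in the frame of pad1 between -0.003 and 0.004 m) or (horizontal distance between cap1 and pad2 below 0.009 m and z of cap1 in the frame of pad2 between -0.003 and 0.004 m)) and ((horizontal distance between cap2 and pad0 below 0.009 m and z of cap2 in the frame of pad0 between -0.003 and 0.004 m) or (horizontal distance between cap2 and pad1 below 0.009 m and z of cap2 in the frame of pad1 between -0.003 and 0.004 m) or (horizontal distance between cap2 and pad2 below 0.009 m and z of cap2 in the frame of pad2 between -0.003 and 0.004 m)) and value of joint reg_turn above 1.3 rad and value of joint reg_press below 0.003 m), for 4.8 s.
4. The regulator has popped up in its off position with the housings still at the plate ((horizontal distance between cap0 and pad0 below 0.1 m or horizontal distance between cap0 and pad1 below 0.1 m or horizontal distance between cap0 and pad2 below 0.1 m) and (horizontal distance between cap1 and pad0 below 0.1 m or horizontal distance between cap1 and pad1 below 0.1 m or horizontal distance between cap1 and pad2 below 0.1 m) and (horizontal distance between cap2 and pad0 below 0.1 m or horizontal distance between cap2 and pad1 below 0.1 m or horizontal distance between cap2 and pad2 below 0.1 m) and value of joint reg_turn below 0.27 rad and value of joint reg_press below 0.003 m), for 0.1 s.
At the end, for the whole second after the job is handed in: All housings present stand upright (within 0.1 rad) and at rest on the floor of the tray; the bezel reads zero within 0.1 rad; the regulator is up and off (below 0.27 rad) (x of cap0 in the frame of tray_in between -0.105 and 0.105 m and y of cap0 in the frame of tray_in between -0.025 and 0.025 m and z of each of cap0, cap1, cap2 in the frame of tray_in below 0.006 m and angle between each of cap0, cap1, cap2's own z axis and vertical below 0.1 rad and linear speed of each of cap0, cap1, cap2 below 0.02 m/s and x of cap1 in the frame of tray_in between -0.105 and 0.105 m and y of cap1 in the frame of tray_in between -0.025 and 0.025 m and x of cap2 in the frame of tray_in between -0.105 and 0.105 m and y of cap2 in the frame of tray_in between -0.025 and 0.025 m and (value of joint bezel between -0.1 and 0.1 rad or value of joint bezel between 6.183 and 6.383 rad) and value of joint reg_turn below 0.27 rad and value of joint reg_press below 0.003 m); the robot touches nothing.
It fails at once if A bystander (screwdriver, blue spool or jar) was moved by more than 30 mm (distance of any of driver, tape, flask from where it was at the start of the episode above 0.03 m).
It fails at once if The regulator knob was forced round without being pushed down (value of joint reg_turn between 0.26 and 1.31 rad and value of joint reg_press below 0.005 m).
Of cap0, cap1, cap2 only 2 to 3 are there at a start; the rules pass over those that are not, and their reading is None.
At some moment in a run one of cap0, cap1, cap2 may be knocked a few centimetres aside while the robot is not near it.
It also fails if it takes over 210 s, if anything falls off the work surface, if the arm or the gripper's body presses on something with over 40 N, if the wrist force passes 120 N, or if a joint passes its speed limit or range.

### The arm

A 6-joint arm with a two-finger parallel gripper is mounted at the origin on the work surface. World frame = base frame: x ahead of the robot, y to its left, z up, the work surface at z = 0. Lengths are in m, angles in rad, forces in N, time in s.
With the tool pointing down it reaches from about 0.25 to 0.775 m from the base axis. Payload 4 kg.
Tool frame: the origin (TCP) lies midway between the tips of the shut fingers; the grasp point (between the pads) lies 19 mm behind it; z points along the fingers, y is the direction in which the jaws open and shut (so a half turn about z gives the same grasp; the last joint's range is limited). The gripper opens to 94 mm and grips with 3 to 60 N. Pads are 16 mm wide; open, the fingers measure 119 mm over their backs; the gripper's body (75 mm by 177 mm) begins 78 mm behind the grasp point.
Start: joints at [-1.411, 0.087, 1.371, -0, 1.684, -0.103], TCP at [0.143, -0.531, 0.206] pointing down, gripper open.
Joint ranges: [-3.1, 3.1], [-0.76, 2.03], [0.27, 2.55], [-1.08, 4.22], [0.17, 2.65], [-2.57, 2.57]. Speed limits (rad/s): [2.79, 2.79, 3.14, 3.14, 3.14, 3.14].

### API

Orientations are given as [roll, pitch, yaw] about the fixed x, y, z axes, in that order (R = Rz(yaw) Ry(pitch) Rx(roll)).
In Python, from bench import robot, cams gives the robot as it stands.
- The arm moves only by the tool step_arm, never from a script. Its argument "plan" is a list that holds one entry, the list of rows, each a list of 5 numbers: the shift along the world's x, y, z in mm, then the turn about the world's z in rad, then the opening in per cent of the stroke, from 0 (shut) to 100 (fully open). In form: [[[tx, ty, tz, turn, fingers], ...]]. A call has 1 to 8 rows; each row is the pose to reach, as a shift and turn from the pose commanded when the call began; what a row does not reach only later rows make up. A row lasts 1/12 s, in which the tool goes at most 41.7 mm and 7.16 degrees, less where a joint would pass 70% of its speed; a pose out of reach is approached as far as the arm can. A call with a gripper value outside its range is refused whole. The fingers move at their own pace and stop on an object; the grip force is fixed at half the most. Time passes only in rows, so rows that repeat a pose let the fingers close. It gives the time, the measured TCP pose, the force and the opening at its end, in the units of the state.
- robot.get_obs(): the state, without advancing time (a new reading comes with each control period).
- cams.snapshot(name): name is "side" or "top" or "wrist"; returns a dict with "frame" (384x512x3 uint8, red, green, blue), "camera_matrix" (3x3 intrinsics, pixels), "k1" (the pictures are not rectified: a ray, as slopes to the right and down, at radius r is drawn at 1 + k1 r^2 times it, then the intrinsics apply), "origin" and "attitude" of the camera in the world; the wrist camera has in their place "T_tool_cam" (4x4, takes a point from camera to tool coordinates, whose origin is the TCP and whose axes are the flange's). Camera axes: x right, y down, z forward; pixel columns grow to the right and rows downward; lengths in m; the calibration is good to about 2 mm. A picture is of the moment at which its call begins: read the wrist's pose just before it. There is no depth.
- robot.close_job(): hands the job in, once; it reports no verdict.
The state is a dict: "time": time; "joint_positions": joint angles; "qvel": joint speeds; "joint_torque": joint torques, N m; "tool_pos": TCP position; "ee_rot": TCP orientation; "wrist_force": force on the tool from outside, world axes, zero at the start; "wrist_torque": the same for the moment, N m; "width": finger opening in m.
Only numpy, scipy, OpenCV 4.12 (cv2) and the standard library are available. Lean on these libraries where they do the work, as an engineer would, in place of code of your own. Each camera call takes 0.05 s, during which the arm holds its last target. There are 200 camera calls.

## Working session

There is one attempt and no reset: what is moved stays moved. The work goes in short steps, Python scripts to look and compute and a tool call to move; the robot and the scene stay as the last step left them, time stands still between calls to the robot, and variables do not carry over. Pictures are saved under pics/ and viewed, about 12 in all and at most 16, crops included, and the job is handed in when it is done.

Besides the shell and the picture viewer there is one more tool, called after "Call:" in YAML: its name, and indented under it one key for each argument. step_arm: Moves the arm, as the interface text tells. Its arguments: {"type":"object","properties":{"plan":{"type":"array"}},"required":["plan"]}

```bash
ls; mkdir -p pics; cat > h.py <<'E'
import numpy as np, cv2
from bench import robot, cams
from scipy.spatial.transform import Rotation as R
def snap(n):
    o=robot.get_obs(); s=cams.snapshot(n)
    if n=='wrist':
        T=np.array(s['T_tool_cam']); Rw=R.from_euler('xyz',o['ee_rot']).as_matrix()
        s['o']=Rw@T[:3,3]+np.array(o['tool_pos']); s['R']=Rw@T[:3,:3]
    else:
        s['o']=np.array(s['origin']); a=np.array(s['attitude'])
        s['R']=a if a.shape==(3,3) else R.from_euler('xyz',a).as_matrix()
    return s
def ray(s,uv):
    K=np.array(s['camera_matrix']); k=s['k1']
    d=np.linalg.inv(K)@np.array([uv[0],uv[1],1.]); q=d[:2]; p=q.copy()
    for _ in range(20): p=q/(1+k*(p@p))
    return s['R']@np.array([p[0],p[1],1.])
def pt(s,uv,z):
    r=ray(s,uv); return (s['o']+r*(z-s['o'][2])/r[2])
def proj(s,P):
    c=s['R'].T@(np.array(P)-s['o']); p=c[:2]/c[2]; p=p*(1+s['k1']*(p@p))
    K=np.array(s['camera_matrix']); return (K@np.array([p[0],p[1],1]))[:2]
def save(s,name): cv2.imwrite('pics/'+name+'.png',s['frame'][:,:,::-1])
E
python3 - <<'E'
from h import *
for n in ('top','side'):
    s=cams.snapshot(n); save(s,n+'0'); print(n,{k:(v if k!='frame' else 0) for k,v in s.items()})
print(robot.get_obs())
a=[cv2.imread(f'pics/{n}0.png') for n in('top','side')]
cv2.imwrite('pics/top0b.png',cv2.resize(a[0],(800,600),interpolation=cv2.INTER_CUBIC))
E
```

```text
pics
top {'frame': 0, 'camera_matrix': array([[435.20791381,   0.        , 258.21083114],
       [  0.        , 435.20791381, 189.31221466],
       [  0.        ,   0.        ,   1.        ]]), 'k1': -0.16868819331806187, 'origin': array([0.45624937, 0.0160252 , 1.17146995]), 'attitude': array([-3.03414576,  0.01494988, -1.54635111])}
side {'frame': 0, 'camera_matrix': array([[438.85787078,   0.        , 254.18314576],
       [  0.        , 438.85787078, 195.06646109],
       [  0.        ,   0.        ,   1.        ]]), 'k1': -0.05187064864084206, 'origin': array([ 0.25978148, -0.76991293,  0.72253263]), 'attitude': array([-2.20672171e+00, -5.57952979e-04, -3.81430779e-01])}
{'time': 0.1, 'joint_positions': array([-1.41111874e+00,  8.79138910e-02,  1.37210096e+00, -4.32962510e-05,
        1.68359924e+00, -1.03049870e-01]), 'qvel': array([ 0.00225061, -0.00216989, -0.00412195,  0.00014706, -0.0007029 ,
        0.00120999]), 'joint_torque': array([ 1.61194301e-03, -3.41253769e+01, -3.03301048e+01,  7.20354309e-02,
        3.04555893e-02, -9.57305633e-05]), 'tool_pos': array([ 0.14277169, -0.53063255,  0.20440439]), 'ee_rot': array([-3.13957751e+00, -1.65138058e-04,  2.62722458e-01]), 'wrist_force': array([0.9268307 , 0.4291748 , 0.36462851]), 'wrist_torque': array([-0.01646016, -0.01199886,  0.03825691]), 'width': 0.09392720026972694}
```

View pics/top0b.png

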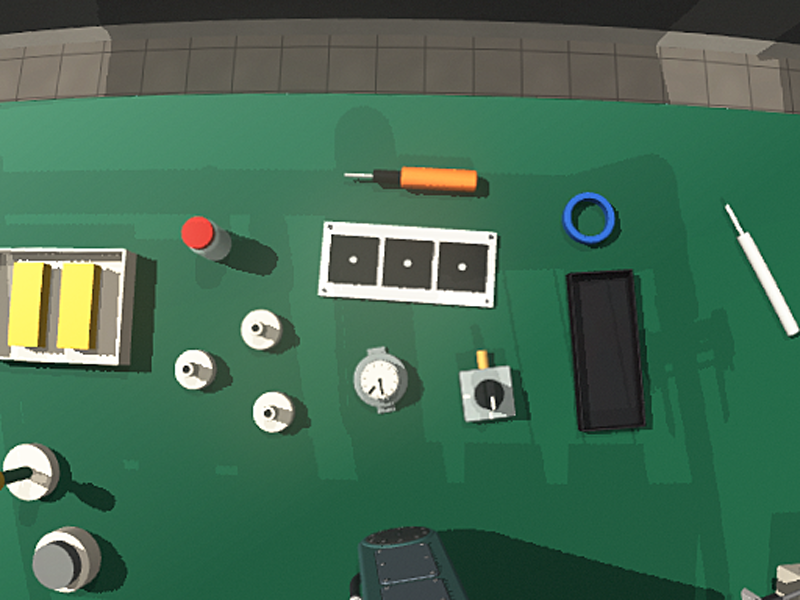

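Top view (800×600 px): three caps at about (262,329), (195,369) and (273,412). Plate centre is (408,264), gauge (381,379), regulator (489,393), tray (607,350). The spool, jar and driver are clear of these.

```bash
python3 - <<'E'
from h import *
s=snap('top'); f=1.5625
P=lambda u,v,z: np.round(pt(s,((u+.5)/f-.5,(v+.5)/f-.5),z),4)
hsv=cv2.cvtColor(s['frame'],cv2.COLOR_RGB2HSV)
print('caps',[P(u,v,.066) for u,v in((259,328),(193,369),(270,412))],'tops of neck')
print('caps body',[P(u,v,.03) for u,v in((262,329),(195,369),(273,412))])
print('pads',[P(u,v,.015) for u,v in((353,260),(407,263),(462,267))])
print('gauge',P(381,379,.05),'reg',P(489,393,.088),P(488,393,.03))
print('tray',[P(u,v,.03) for u,v in((569,273),(632,271),(643,425),(582,430))])
print('tape',P(590,218,.02),'jar',P(198,233,.11),'driver',P(440,180,.03), P(345,175,.02))
fr=cv2.cvtColor(s['frame'],cv2.COLOR_RGB2BGR)
a=cv2.resize(fr[215:275,215:275],(400,400),interpolation=cv2.INTER_CUBIC)
b=cv2.resize(fr[215:275,283:343],(400,400),interpolation=cv2.INTER_CUBIC)
cv2.imwrite('pics/c1.png',np.hstack([a,b]))
E
```

```text
caps [array([0.5168, 0.2723, 0.066 ]), array([0.4458, 0.3812, 0.066 ]), array([0.3802, 0.2487, 0.066 ])] tops of neck
caps body [array([0.5172, 0.2754, 0.03  ]), array([0.4455, 0.3896, 0.03  ]), array([0.3779, 0.2511, 0.03  ])]
pads [array([0.6411, 0.1254, 0.015 ]), array([0.6379, 0.0321, 0.015 ]), array([ 0.6331, -0.0626,  0.015 ])]
gauge [0.439  0.0697 0.05  ] reg [ 0.4213 -0.1038  0.088 ] [ 0.4194 -0.1086  0.03  ]
tray [array([ 0.625 , -0.2449,  0.03  ]), array([ 0.6313, -0.3557,  0.03  ]), array([ 0.3687, -0.3744,  0.03  ]), array([ 0.3598, -0.2685,  0.03  ])]
tape [ 0.7244 -0.2853  0.02  ] jar [0.6656 0.3709 0.11  ] driver [ 0.7821 -0.0216  0.03  ] [0.7908 0.1443 0.02  ]
```

View pics/c1.png

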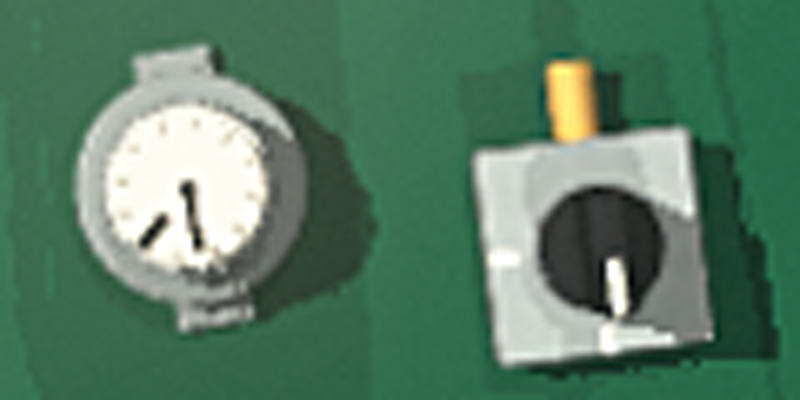

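Crop: needle from (187,187) to (197,245), with the bold mark at (150,230), about 50° clockwise of it. So bezel ≈ 0.85 and it needs about +0.85 rad counter-clockwise. The knob line points to off. I'll move above the gauge.

Call:
step_arm:
  plan:
    - [[296,600,30,0,100],[296,600,30,0,100],[296,600,30,0,100],[296,600,30,0,100],[296,600,30,0,100],[296,600,30,0,100],[296,600,30,0,100],[296,600,30,0,100]]

```text
time: 0.82
tool_pos: [0.2904, -0.2305, 0.2203]
ee_rot: [3.141, -0.0, 0.262]
wrist_force: [0.8, 0.4, -0.7]
width: 0.094
```

Call:
step_arm:
  plan:
    - [[149,300,15,0,100],[149,300,15,0,100],[149,300,15,0,100],[149,300,15,0,100],[149,300,15,0,100],[149,300,15,0,100],[149,300,15,0,100],[149,300,15,0,100]]

```text
time: 1.48
tool_pos: [0.4385, 0.068, 0.2353]
ee_rot: [3.141, -0.0, 0.263]
wrist_force: [-0.2, 0.5, 0.6]
width: 0.0939
```

Call:
step_arm:
  plan:
    - [[0,0,0,0,100],[0,0,0,0,100]]

```text
time: 1.65
tool_pos: [0.4383, 0.0674, 0.2346]
ee_rot: [-3.142, 0.002, 0.268]
wrist_force: [-1.5, -0.1, 0.9]
width: 0.0941
```

```bash
python3 - <<'E'
from h import *
s=snap('wrist'); o=robot.get_obs(); print(o['tool_pos'],o['ee_rot'])
f=s['frame'][:,:,::-1].copy(); print(s['camera_matrix'],s['T_tool_cam'],s['o'],s['R'][:,2])
np.save('pics/w1.npy',s['frame'])
p=proj(s,[.439,.0697,.05]); print(p)
print(proj(s,[.4213,-.1038,.088]))
cv2.imwrite('pics/w1.png',f)
E
```

```text
[0.43798895 0.06601856 0.23478469] [3.14116969e+00 1.75416823e-03 2.64723306e-01]
[[281.70508369   0.         250.37251962]
 [  0.         281.70508369 190.6560583 ]
 [  0.           0.           1.        ]] [[-9.82855442e-04 -9.60430176e-01 -2.78519141e-01  8.09118803e-02]
 [ 9.99999444e-01 -1.05051090e-03  9.36649245e-05 -1.72067133e-04]
 [-3.82546014e-04 -2.78518894e-01  9.60430674e-01 -1.79797897e-01]
 [ 0.00000000e+00  0.00000000e+00  0.00000000e+00  1.00000000e+00]] [0.51661318 0.08906133 0.41423303] [-0.27046634 -0.07419872 -0.95986588]
[248.93896249 171.43434189]
[377.67537793 226.67787021]
```

View pics/w1.png

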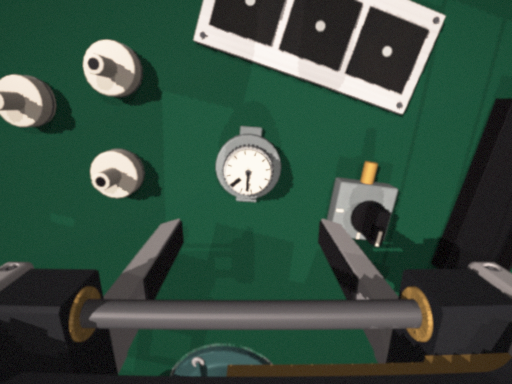

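Wrist view: gauge face at (248,171) with the bold mark lower left at (237,182), caps at (112,68), (25,101) and (117,173), pads at (250,2), (320,26) and (387,51), regulator at (362,210). Next I measure from this view.

```bash
cat >> h.py <<'E'
def face(s,c,rad=.0335,z=.054):
    """gauge face: centre from white mask, dark-pixel polar histogram"""
    p=proj(s,[c[0],c[1],z]); f=s['frame'].astype(int); H,W=f.shape[:2]
    vv,uu=np.mgrid[0:H,0:W]; m=((f.min(2)>150)&(np.hypot(uu-p[0],vv-p[1])<45)).astype(np.uint8)
    cs,_=cv2.findContours(m,cv2.RETR_EXTERNAL,cv2.CHAIN_APPROX_NONE); k=max(cs,key=cv2.contourArea)
    e=cv2.fitEllipse(cv2.convexHull(k)); ctr=pt(s,e[0],z)
    # rectify to 400x400, 0.2mm/px : up=+x, left=+y
    g=np.arange(400); Y,X=np.meshgrid(ctr[1]+(200-g)*.0002,ctr[0]+(200-g)*.0002,indexing='xy') if 0 else (None,None)
    mp=np.zeros((400,400,2),np.float32)
    for i in range(0,400):
        for j in range(0,400): mp[i,j]=proj(s,[ctr[0]+(200-i)*.0002,ctr[1]+(200-j)*.0002,z])
    return ctr,e,cv2.remap(s['frame'],mp[...,0],mp[...,1],cv2.INTER_CUBIC)
E
python3 - <<'E'
from h import *
s=snap('wrist')
c,e,im=face(s,[.439,.0697]); print(c,e)
g=cv2.cvtColor(im,cv2.COLOR_RGB2GRAY)
b=np.where(cv2.GaussianBlur(g,(0,0),3)<110,255,0).astype(np.uint8)
v=cv2.cvtColor(np.hstack([g,b]),cv2.COLOR_GRAY2BGR); cv2.imwrite('pics/face1.png',v)
P=lambda u,v,z: np.round(pt(s,(u,v),z),4)
print('pads',[P(u,v,.015) for u,v in((250,2.5),(320,26),(387,51))])
print('capstop',[P(u,v,.066) for u,v in((94,64),(101,182))],'reg line tip',P(379,243,.088),'knob',P(370,219,.06))
E
```

```text
[0.44537639 0.07587721 0.054     ] ((244.5585479736328, 165.7773895263672), (57.99196243286133, 65.5916519165039), 32.865020751953125)
pads [array([0.6407, 0.1212, 0.015 ]), array([0.6385, 0.0281, 0.015 ]), array([ 0.6344, -0.0663,  0.015 ])]
capstop [array([0.5184, 0.2751, 0.066 ]), array([0.3793, 0.2496, 0.066 ])] reg line tip [ 0.3997 -0.1159  0.088 ] knob [ 0.4201 -0.1073  0.06  ]
```

View pics/face1.png

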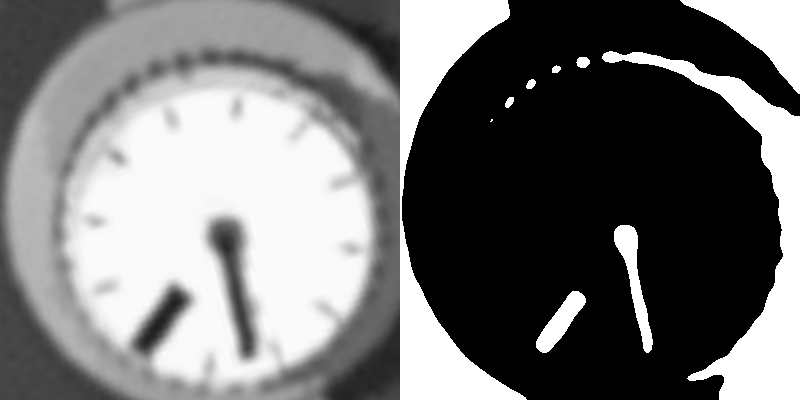

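The sharp features put the gauge centre at about (0.4386, 0.071), with the mark 47° clockwise of the needle. I'll descend, close, turn +0.825 rad and release.

Call:
step_arm:
  plan:
    - [[0,3,-120,0,100],[0,3,-120,0,100],[0,3,-120,0,100],[0,3,-150,0,100],[0,3,-170,0,100],[0,3,-190,0,100],[0,3,-200,0,100],[0,3,-200,0,100]]

```text
time: 2.42
tool_pos: [0.436, 0.0671, 0.033]
ee_rot: [-3.141, 0.005, 0.26]
wrist_force: [-0.7, -0.4, -0.1]
width: 0.0941
```

Call:
step_arm:
  plan:
    - [[0,0,0,0,50],[0,0,0,0,50],[0,0,0,0,50],[0,0,0,0,50],[0,0,0,0,50],[0,0,0,0,50]]

```text
time: 2.92
tool_pos: [0.4387, 0.0711, 0.0366]
ee_rot: [-3.137, -0.003, 0.263]
wrist_force: [-1.1, 4.9, 2.7]
width: 0.0633
```

Call:
step_arm:
  plan:
    - [[0,1,0,0.12,50],[0,1,0,0.24,50],[0,1,0,0.36,50],[0,1,0,0.48,50],[0,1,0,0.6,50],[0,1,0,0.7,50],[0,1,0,0.8,50],[0,1,0,0.825,50]]

```text
time: 3.58
tool_pos: [0.439, 0.0707, 0.0366]
ee_rot: [3.141, -0.002, 1.092]
wrist_force: [-0.2, 2.5, 3.0]
width: 0.0632
```

Call:
step_arm:
  plan:
    - [[0,0,0,0,50],[0,0,0,0,50],[0,0,0,0,100],[0,0,0,0,100],[0,0,0,0,100],[0,0,0,0,100],[0,0,0,0,100]]

```text
time: 4.17
tool_pos: [0.4381, 0.0695, 0.035]
ee_rot: [-3.141, 0.001, 1.088]
wrist_force: [-0.1, -0.5, 0.0]
width: 0.0924
```

Call:
step_arm:
  plan:
    - [[0,0,40,0,100],[0,0,80,0,100],[0,0,120,0,100],[0,0,160,0,100],[0,0,200,0,100],[0,0,200,0,100],[0,0,200,0,100]]

```text
time: 4.75
tool_pos: [0.4399, 0.0696, 0.2384]
ee_rot: [3.136, -0.003, 1.087]
wrist_force: [-0.3, -0.5, -0.7]
width: 0.0939
```

```bash
python3 - <<'E'
from h import *
s=snap('wrist'); s2=snap('top')
c,e,im=face(s,[.4386,.071]); print(c)
def rect(c,z,sc=.0002):
    mp=np.zeros((400,400,2),np.float32)
    for i in range(400):
        for j in range(400): mp[i,j]=proj(s,[c[0]+(200-i)*sc,c[1]+(200-j)*sc,z])
    return cv2.remap(s['frame'],mp[...,0],mp[...,1],cv2.INTER_CUBIC)
im=rect([.4386,.071],.054)
cv2.imwrite('pics/face2.png',np.hstack([im[:,:,::-1],cv2.resize(s['frame'][:,:,::-1],(400,300)).copy() if 0 else cv2.copyMakeBorder(cv2.resize(s['frame'][:,:,::-1],(400,300)),0,100,0,0,cv2.BORDER_CONSTANT)]))
cv2.imwrite('pics/w2.png',s['frame'][:,:,::-1])
E
```

```text
[0.44410284 0.07974529 0.054     ]
```

View pics/face2.png

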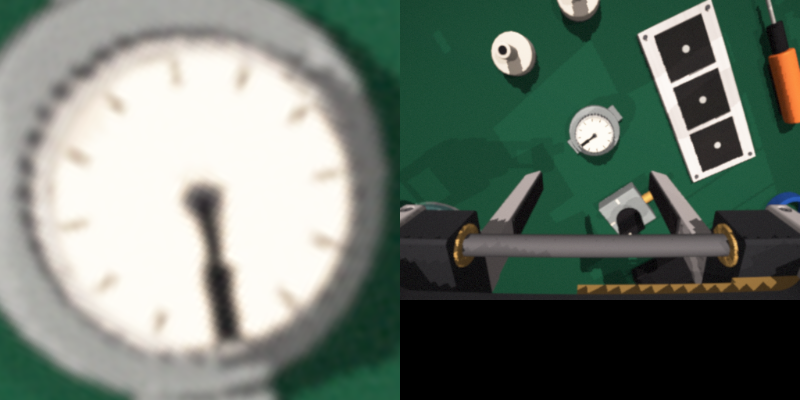

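The needle lies along the bold mark (mark at 10.9°, needle at about 10.8°), so the gauge is zeroed. Next I move over cap A.

Call:
step_arm:
  plan:
    - [[79,204,-40,0,60],[79,204,-40,0,60],[79,204,-40,0,60],[79,204,-40,0,60],[79,204,-40,0,60],[79,204,-40,0,60],[79,204,-40,0,60],[79,204,-40,0,60]]

```text
time: 5.52
tool_pos: [0.5162, 0.2732, 0.1927]
ee_rot: [-3.139, 0.005, 1.089]
wrist_force: [-0.2, 0.2, -0.2]
width: 0.0567
```

```bash
cat >> h.py <<'E'
def cap(s,c,z0=0.,dr=.034):
    """dark hole / neck top: ray through blob of the white body circle at z0+.03"""
    f=s['frame']; hsv=cv2.cvtColor(f,cv2.COLOR_RGB2HSV)
    p=proj(s,[c[0],c[1],z0+.03]); q=proj(s,[c[0]+.03,c[1],z0+.03]); r=np.hypot(*(q-p))*1.9
    vv,uu=np.mgrid[0:f.shape[0],0:f.shape[1]]
    m=((hsv[...,2]>110)&(hsv[...,1]<70)&(np.hypot(uu-p[0],vv-p[1])<r)).astype(np.uint8)
    cs,_=cv2.findContours(m,cv2.RETR_EXTERNAL,cv2.CHAIN_APPROX_NONE); k=max(cs,key=cv2.contourArea)
    # dark hole in the neck top, inside the body hull
    h=cv2.drawContours(np.zeros_like(m),[cv2.convexHull(k)],0,1,-1)
    d=((f.max(2)<75)&(h>0)).astype(np.uint8)
    n,l,st,ce=cv2.connectedComponentsWithStats(d)
    t=proj(s,[c[0],c[1],z0+.066])
    hole=min([(np.hypot(*(ce[i]-t)),i) for i in range(1,n) if st[i,4]>4],default=(None,0))
    e=cv2.fitEllipse(cv2.convexHull(k))
    return pt(s,e[0],z0+.022)[:2].round(4), pt(s,ce[hole[1]],z0+.066)[:2].round(4) if hole[1] else None, e, ce[hole[1]]
E
python3 - <<'E'
from h import *
s=snap('wrist'); print(robot.get_obs()['tool_pos'])
for c in ((.518,.274),(.446,.383),(.38,.249)): print(cap(s,c))
t=snap('top')
for c in ((.518,.274),(.446,.383),(.38,.249)): print(cap(t,c))
cv2.imwrite('pics/w3.png',s['frame'][:,:,::-1])
E
```

```text
[0.51654356 0.27258632 0.19391174]
(array([0.5187, 0.2786]), array([0.518 , 0.2775]), ((250.8422393798828, 170.00343322753906), (55.348716735839844, 55.965538024902344), 17.717187881469727), array([250.69444444, 179.48611111]))
(array([0.4465, 0.3941]), array([0.4463, 0.3924]), ((153.5847625732422, 114.29663848876953), (58.88111877441406, 61.22428894042969), 122.40440368652344), array([140.49425287, 116.77011494]))
(array([0.3779, 0.2405]), array([0.3793, 0.2517]), ((172.9607391357422, 240.68121337890625), (64.10894012451172, 78.17757415771484), 26.172033309936523), array([159.39215686, 249.17647059]))
(array([0.5177, 0.28  ]), array([0.5176, 0.2794]), ((166.46075439453125, 210.34405517578125), (25.835525512695312, 26.40102195739746), 28.317989349365234), array([162.90909091, 209.36363636]))
(array([0.4189, 0.409 ]), None, ((118.1760482788086, 245.6427764892578), (3.460500478744507, 12.767515182495117), 119.43624877929688), array([255.50208286, 191.49919382]))
(array([0.3791, 0.2521]), array([0.3785, 0.2536]), ((174.809814453125, 262.8438415527344), (24.066469192504883, 26.670103073120117), 156.93154907226562), array([170.69230769, 264.07692308]))
```

View pics/w3.png

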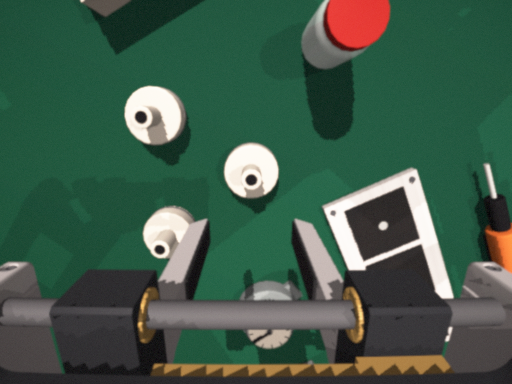

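The wrist view puts cap A's hole at (251,180), which is (0.518, 0.278). B is at (0.446, 0.392) and C at (0.379, 0.252). Grasping A.

Call:
step_arm:
  plan:
    - [[2,5,-40,0,60],[2,5,-80,0,60],[2,5,-110,0,60],[2,5,-135,0,60],[2,5,-150,0,60],[2,5,-157,0,60],[2,5,-157,0,60]]

```text
time: 6.2
tool_pos: [0.5183, 0.2768, 0.0371]
ee_rot: [-3.14, 0.003, 1.086]
wrist_force: [-1.0, -0.3, -0.7]
width: 0.0563
```

Call:
step_arm:
  plan:
    - [[0,0,0,0,10],[0,0,0,0,10],[0,0,0,0,10],[0,0,0,0,10],[0,0,0,0,10],[0,0,0,0,10]]

```text
time: 6.7
tool_pos: [0.5198, 0.279, 0.0392]
ee_rot: [3.141, -0.001, 1.088]
wrist_force: [0.0, 0.1, 2.0]
width: 0.0234
```

Call:
step_arm:
  plan:
    - [[0,0,30,0,10],[0,0,60,0,10],[30,-30,90,0,10],[60,-60,110,0,10],[90,-90,110,0,10],[120,-120,110,0,10],[123,-155,110,0,10],[123,-155,110,0,10]]

```text
time: 7.37
tool_pos: [0.6446, 0.117, 0.1475]
ee_rot: [3.139, 0.004, 1.081]
wrist_force: [0.4, 0.0, -1.6]
width: 0.0237
```

```bash
python3 - <<'E'
from h import *
print(robot.get_obs()['tool_pos'],robot.get_obs()['width'])
s=snap('wrist');save(s,'w4')
f=s['frame'];hsv=cv2.cvtColor(f,cv2.COLOR_RGB2HSV)
print([ (n,proj(s,c).round()) for n,c in (('p0',(.641,.123,.015)),('p1',(.638,.03,.015)),('p2',(.634,-.064,.015)))])
E
```

```text
[0.64461842 0.11696316 0.14746368] 0.02365371407972498
[('p0', array([245., 179.])), ('p1', array([279., 245.])), ('p2', array([308., 303.]))]
```

View pics/w4.png

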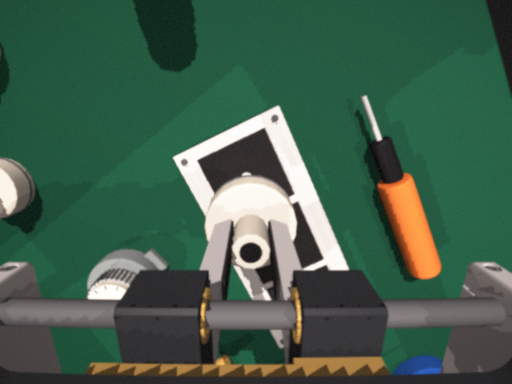

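```bash
python3 - <<'E'
from h import *
s=snap('wrist'); f=s['frame']
print('dot',pt(s,(247,175),.015), 'screws',pt(s,(184.5,161.5),.012),pt(s,(275.5,118.5),.012), 'neck top',pt(s,(250,252),.174-.0), robot.get_obs()['tool_pos'])
t=snap('top'); g=cv2.cvtColor(t['frame'],cv2.COLOR_RGB2GRAY)
# plate outline from top
m=(cv2.cvtColor(t['frame'],cv2.COLOR_RGB2HSV)[...,1]<60)&(g>150); m=m.astype(np.uint8); m[:,:200]=0;m[:,322:]=0;m[:140]=0;m[198:]=0
k=np.vstack(cv2.findContours(m,0,1)[0]); r=cv2.minAreaRect(k); b=cv2.boxPoints(r); P=[pt(t,q,.012) for q in b]; print(r,np.round(P,4),np.mean(P,0))
E
```

```text
dot [0.64406038 0.12840111 0.015     ] screws [0.5886671  0.17498118 0.012     ] [0.70082173 0.16868108 0.012     ] neck top [0.64219555 0.11734397 0.174     ] [0.64264896 0.1214817  0.1473765 ]
((257.8439025878906, 168.19357299804688), (117.1523208618164, 48.36148452758789), 3.708428144454956) [[ 0.5793  0.1992  0.012 ]
 [ 0.712   0.1961  0.012 ]
 [ 0.6978 -0.1228  0.012 ]
 [ 0.566  -0.1154  0.012 ]] [0.63876084 0.03929357 0.012     ]
```

```bash
cat >> h.py <<'E'
def avg(n=6):
    a=[]
    for _ in range(n): a.append(robot.get_obs()['tool_pos']); s=cams.snapshot('wrist')
    a=np.array(a); m=a.mean(0); o=robot.get_obs(); Rw=R.from_euler('xyz',[np.pi,0,o['ee_rot'][2]]).as_matrix(); T=np.array(s['T_tool_cam'])
    s['o']=Rw@T[:3,3]+m; s['R']=Rw@T[:3,:3]; s['tcp']=m; s['sd']=a.std(0)
    return s
E
python3 - <<'E'
from h import *
s=avg(8); print(s['tcp'],s['sd']); g=cv2.cvtColor(s['frame'],cv2.COLOR_RGB2GRAY)
print('dot',pt(s,(247,175),.015))
t=snap('top'); g=cv2.cvtColor(t['frame'],cv2.COLOR_RGB2GRAY)
for c in((.641,.1254),(.638,.032),(.633,-.0626)):
    p=proj(t,[*c,.015]); m=np.zeros_like(g); x,y=p.round().astype(int); w=g[y-5:y+6,x-5:x+6].astype(float); w=np.clip(w-90,0,None)
    vv,uu=np.mgrid[y-5:y+6,x-5:x+6]; q=((uu*w).sum()/max(w.sum(),1),(vv*w).sum()/max(w.sum(),1)); print(p,q,pt(t,q,.015))
E
```

```text
[0.64170604 0.12500975 0.14817063] [0.00015885 0.00069506 0.00034051]
dot [0.64205272 0.13485119 0.015     ]
[225.73635905 166.26631682] (np.float64(226.66231488698364), np.float64(167.38152766952456)) [0.63801116 0.12279539 0.015     ]
[260.35449571 168.10251357] (np.float64(260.41296060991107), np.float64(168.03684879288437)) [0.63818205 0.03184713 0.015     ]
[295.51491283 170.73680898] (np.float64(294.9927397783722), np.float64(170.21436759648452)) [ 0.63438606 -0.06117591  0.015     ]
```

Call:
step_arm:
  plan:
    - [[-1,-1,-40,0,10],[-1,-1,-70,0,10],[-1,-1,-85,0,10],[-1,-1,-92,0,10],[-1,-1,-94,0,10],[-1,-1,-94,0,10],[-1,-1,-94,0,60],[-1,-1,-94,0,60]]

```text
time: 8.63
tool_pos: [0.6424, 0.1229, 0.0556]
ee_rot: [3.139, -0.002, 1.088]
wrist_force: [-0.9, -0.0, 0.7]
width: 0.0337
```

Call:
step_arm:
  plan:
    - [[0,0,0,0,60],[0,0,0,0,60],[0,0,0,0,60],[0,0,40,0,60],[0,0,80,0,60],[0,0,120,0,60],[0,0,140,0,60],[0,0,140,0,60]]

```text
time: 9.3
tool_pos: [0.6445, 0.1231, 0.2029]
ee_rot: [3.13, -0.008, 1.088]
wrist_force: [-0.6, 0.3, 0.6]
width: 0.0562
```

```bash
python3 - <<'E'
from h import *
s=avg(3); print(s['tcp']); t=snap('top')
cm=np.array([.6424,.1248,.1949]); s['o']+=cm-s['tcp']
print('wrist',cap(s,(.642,.125),.015)[:2],'top',cap(t,(.642,.125),.015)[:2]); save(s,'w5')
v=np.hstack([cv2.resize(s['frame'],(450,338)),cv2.resize(t['frame'][140:250,200:314],(350,338))]); cv2.imwrite('pics/v5.png',v[:,:,::-1])
E
```

```text
[0.64317174 0.12291136 0.19903046]
wrist (array([0.6412, 0.1233]), array([0.6411, 0.123 ])) top (array([0.6335, 0.1321]), array([0.64  , 0.1248]))
```

View pics/v5.png

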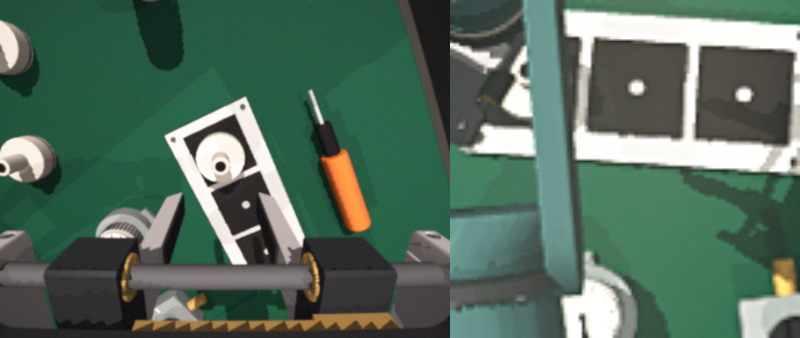

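Cap A stands on pad0, visibly inside the rubber in the wrist view. I check how well it is centred against the plate, using the dots from the same picture.

```bash
python3 - <<'E'
from h import *
im=cv2.imread('pics/w5.png'); g=cv2.cvtColor(im,cv2.COLOR_BGR2GRAY)
s=avg(1); s['o']+=np.array([.6424,.1248,.1949])-s['tcp']
w=np.clip(g[224:245,270:290].astype(float)-90,0,None); vv,uu=np.mgrid[224:245,270:290]; q=((uu*w).sum()/w.sum(),(vv*w).sum()/w.sum()); print(q,pt(s,q,.015))
# pad0 black quad
m=(g<60).astype(np.uint8); m[:, :180]=0; m[:,300:]=0; m[:110]=0; m[225:]=0
n,l,st,ce=cv2.connectedComponentsWithStats(m)
for i in range(1,n):
    if st[i,4]>300:
        k=cv2.findContours((l==i).astype(np.uint8),0,1)[0][0]; P=np.array([pt(s,p[0],.015)[:2] for p in k]).astype(np.float32); r=cv2.minAreaRect(P*1000); print(st[i],r)
E
```

```text
(np.float64(279.3652935266255), np.float64(232.12157313047223)) [0.63895989 0.03252213 0.015     ]
[ 210  131   81   63 1122] ((643.2433471679688, 126.68325805664062), (80.44857788085938, 80.59111022949219), 87.34518432617188)
[ 242  196   58   29 1040] ((639.6206665039062, 55.71705627441406), (38.63376235961914, 80.25505828857422), 84.32061004638672)
```

Cap A is about 4 mm from the pad0 centre, within tolerance. Next is cap C.

Call:
step_arm:
  plan:
    - [[-261,130,0,0,60],[-261,130,0,0,60],[-261,130,0,0,60],[-261,130,0,0,60],[-261,130,0,0,60],[-261,130,0,0,60],[-261,130,0,0,60],[-261,130,0,0,60]]

```text
time: 10.22
tool_pos: [0.3739, 0.2548, 0.1925]
ee_rot: [-3.136, 0.002, 1.094]
wrist_force: [0.1, 0.6, 0.3]
width: 0.0564
```

```bash
python3 - <<'E'
from h import *
s=avg(3); s=avg(3); print(s['tcp']); t=snap('top')
cm=np.array([.3814,.2548,.1949]); s['o']+=cm-s['tcp']
for c in ((.381,.255),(.448,.396)): print('wrist',cap(s,c)[:2],'top',cap(t,c)[:2])
print(cap(t,(.642,.125),.015)[:2]); save(s,'w6')
E
```

```text
[0.38056774 0.25223691 0.19318331]
wrist (array([0.3802, 0.2553]), array([0.3797, 0.2541])) top (array([0.3768, 0.2512]), array([0.3848, 0.2584]))
wrist (array([0.4485, 0.3977]), array([0.4473, 0.3957])) top (array([0.4465, 0.3952]), array([0.4458, 0.394 ]))
(array([0.641 , 0.1232]), array([0.6406, 0.1228]))
```

Call:
step_arm:
  plan:
    - [[-1,0,-40,0,60],[-1,0,-80,0,60],[-1,0,-115,0,60],[-1,0,-140,0,60],[-1,0,-152,0,60],[-1,0,-156,0,60],[-1,0,-156,0,60]]

```text
time: 11.15
tool_pos: [0.3792, 0.2518, 0.0369]
ee_rot: [-3.14, 0.003, 1.086]
wrist_force: [0.0, 0.0, 0.2]
width: 0.0563
```

Call:
step_arm:
  plan:
    - [[0,0,0,0,10],[0,0,0,0,10],[0,0,0,0,10],[0,0,0,0,10],[0,0,0,0,10],[0,0,35,0,10],[0,0,70,0,10],[0,0,110,0,10]]

```text
time: 11.82
tool_pos: [0.3777, 0.252, 0.1477]
ee_rot: [-3.139, 0.004, 1.088]
wrist_force: [0.8, 0.6, -2.5]
width: 0.0237
```

Call:
step_arm:
  plan:
    - [[259,-222,0,0,10],[259,-222,0,0,10],[259,-222,0,0,10],[259,-222,0,0,10],[259,-222,0,0,10],[259,-222,0,0,10],[259,-222,0,0,10],[259,-222,0,0,10]]

```text
time: 12.48
tool_pos: [0.6333, 0.0343, 0.1477]
ee_rot: [-3.141, 0.0, 1.088]
wrist_force: [-0.3, -0.3, -1.0]
width: 0.0234
```

Call:
step_arm:
  plan:
    - [[5,-6,-35,0,10],[5,-6,-65,0,10],[5,-6,-84,0,10],[5,-6,-92,0,10],[5,-6,-94,0,10],[5,-6,-94,0,10],[5,-6,-94,0,60],[5,-6,-94,0,60]]

```text
time: 13.15
tool_pos: [0.6379, 0.03, 0.0549]
ee_rot: [3.14, -0.001, 1.088]
wrist_force: [0.8, 0.7, -0.4]
width: 0.0332
```

Call:
step_arm:
  plan:
    - [[0,0,0,0,60],[0,0,0,0,60],[0,0,0,0,60],[0,0,40,0,60],[0,0,80,0,60],[0,0,120,0,60],[0,0,140,0,60],[0,0,140,0,60]]

```text
time: 13.82
tool_pos: [0.6406, 0.0298, 0.2025]
ee_rot: [3.129, -0.006, 1.088]
wrist_force: [0.4, -0.3, 0.9]
width: 0.0564
```

Call:
step_arm:
  plan:
    - [[-191,364,0,0,60],[-191,364,0,0,60],[-191,364,0,0,60],[-191,364,0,0,60],[-191,364,0,0,60],[-191,364,0,0,60],[-191,364,0,0,60],[-191,364,0,0,60]]

```text
time: 14.48
tool_pos: [0.4807, 0.3263, 0.1925]
ee_rot: [-3.14, 0.002, 1.088]
wrist_force: [0.7, 1.0, 1.1]
width: 0.0561
```

Call:
step_arm:
  plan:
    - [[-36,68,0,0,60],[-36,68,0,0,60],[-36,68,0,0,60],[-36,68,0,0,60]]

```text
time: 14.82
tool_pos: [0.4449, 0.3941, 0.1925]
ee_rot: [-3.141, 0.003, 1.092]
wrist_force: [-0.1, -0.3, -0.3]
width: 0.0563
```

```bash
python3 - <<'E'
from h import *
s=avg(4); print(s['tcp']); t=snap('top')
cm=np.array([.4456,.3945,.1949]); 
print('wrist',cap(s,(.448,.396))[:2],'top',cap(t,(.448,.396))[:2])
print(cap(t,(.642,.123),.015)[:2],cap(t,(.639,.032),.015)[:2]); save(s,'w7')
E
```

```text
[0.44607147 0.39270945 0.1929113 ]
wrist (array([0.4461, 0.3943]), array([0.4454, 0.3932])) top (array([0.4463, 0.3952]), array([0.4458, 0.394 ]))
(array([0.64  , 0.1228]), array([0.6414, 0.1227])) (array([0.643 , 0.0318]), array([0.6376, 0.0327]))
```

Call:
step_arm:
  plan:
    - [[-1,1,-40,0,60],[-1,1,-80,0,60],[-1,1,-115,0,60],[-1,1,-140,0,60],[-1,1,-152,0,60],[-1,1,-156,0,60],[-1,1,-156,0,60]]

```text
time: 15.65
tool_pos: [0.446, 0.3933, 0.0381]
ee_rot: [-3.141, 0.001, 1.087]
wrist_force: [0.9, -0.1, -0.9]
width: 0.0568
```

Call:
step_arm:
  plan:
    - [[0,0,0,0,10],[0,0,0,0,10],[0,0,0,0,10],[0,0,0,0,10],[0,0,0,0,10],[0,0,40,0,10],[0,0,80,0,10],[0,0,120,0,10]]

```text
time: 16.32
tool_pos: [0.4445, 0.3933, 0.1583]
ee_rot: [-3.14, 0.003, 1.088]
wrist_force: [0.7, 1.2, -1.2]
width: 0.0234
```

Call:
step_arm:
  plan:
    - [[94,-228,20,0,10],[94,-228,20,0,10],[94,-228,20,0,10],[94,-228,20,0,10],[94,-228,20,0,10],[94,-228,20,0,10],[94,-228,20,0,10],[94,-228,20,0,10]]

```text
time: 16.98
tool_pos: [0.54, 0.1641, 0.1781]
ee_rot: [-3.141, 0.0, 1.084]
wrist_force: [0.6, 0.1, -1.8]
width: 0.0235
```

Call:
step_arm:
  plan:
    - [[95,-230,0,0,10],[95,-230,0,0,10],[95,-230,0,0,10],[95,-230,0,0,10],[95,-230,0,0,10],[95,-230,0,0,10],[95,-230,0,0,10],[95,-230,0,0,10]]

```text
time: 17.65
tool_pos: [0.6346, -0.0643, 0.1769]
ee_rot: [-3.139, -0.0, 1.086]
wrist_force: [-1.1, 1.4, -1.5]
width: 0.0235
```

Call:
step_arm:
  plan:
    - [[0,0,-40,0,10],[0,0,-80,0,10],[0,0,-110,0,10],[0,0,-120,0,10],[0,0,-124,0,10],[0,0,-124,0,10],[0,0,-124,0,60],[0,0,-124,0,60]]

```text
time: 18.32
tool_pos: [0.6352, -0.0622, 0.0556]
ee_rot: [3.139, -0.001, 1.09]
wrist_force: [0.2, 0.7, 0.0]
width: 0.0333
```

Call:
step_arm:
  plan:
    - [[0,0,0,0,60],[0,0,0,0,60],[0,0,0,0,60],[0,0,40,0,60],[0,0,80,0,60],[0,0,120,0,60],[0,0,160,0,60],[0,0,160,0,60]]

```text
time: 18.98
tool_pos: [0.6384, -0.0648, 0.2259]
ee_rot: [3.124, -0.006, 1.088]
wrist_force: [0.8, 0.4, 1.8]
width: 0.0564
```

Call:
step_arm:
  plan:
    - [[-150,-40,0,0,70],[-150,-40,0,0,70],[-150,-40,0,0,70],[-150,-40,0,0,70],[-150,-40,0,0,70],[-150,-40,0,0,70]]

```text
time: 19.48
tool_pos: [0.4839, -0.1044, 0.2148]
ee_rot: [3.14, -0.001, 1.086]
wrist_force: [0.7, 0.5, -0.3]
width: 0.0659
```

```bash
python3 - <<'E'
from h import *
s=avg(4); print(s['tcp']); t=snap('top'); save(s,'w8');save(t,'t8')
for c in ((.642,.123),(.639,.032),(.6355,-.062)): print('w',cap(s,c,.015)[:2],'t',cap(t,c,.015)[:2])
v=np.hstack([cv2.resize(s['frame'],(460,345)),cv2.resize(t['frame'][130:280,195:343],(340,345))]); cv2.imwrite('pics/v8.png',v[:,:,::-1])
E
```

```text
[ 0.48491977 -0.10413429  0.21459827]Traceback (most recent call last):
  File "<stdin>", line 3, in <module>
  File "h.py", line 42, in cap
    cs,_=cv2.findContours(m,cv2.RETR_EXTERNAL,cv2.CHAIN_APPROX_NONE); k=max(cs,key=cv2.contourArea)
                                                                        ~~~^^^^^^^^^^^^^^^^^^^^^^^^
ValueError: max() iterable argument is empty
```

```bash
python3 - <<'E'
from h import *
s=avg(1); t=snap('top'); save(s,'w8');save(t,'t8')
for c in ((.642,.123),(.639,.032),(.6355,-.062)): print('t',cap(t,c,.015)[:2])
v=np.hstack([cv2.resize(s['frame'],(460,345)),cv2.resize(t['frame'][130:280,195:343],(340,345))]); cv2.imwrite('pics/v8.png',v[:,:,::-1])
E
```

```text
t (array([0.6409, 0.1231]), array([0.6401, 0.1226]))
t (array([0.6372, 0.032 ]), array([0.637 , 0.0314]))
t (array([ 0.6334, -0.0579]), array([ 0.6335, -0.0582]))
```

View pics/v8.png

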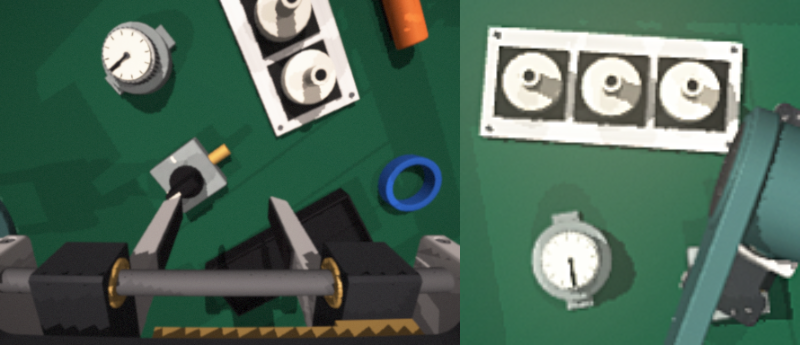

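The top view shows all three caps centred on their pads, 1–3 mm off. The wrist view shows the regulator at about (190,178) in the scaled picture. Next I work out the regulator's pose.

```bash
python3 - <<'E'
from h import *
t=snap('top'); k=60/400
f=lambda u,v,z: pt(t,((u-400)*k+283-.4,v*k+215-.4),z)
C=np.array([f(u,v,.03) for u,v in((475,155),(687,128),(712,338),(500,362))]); print(C.round(4),C.mean(0))
for a,b in((0,1),(3,2),(0,3),(1,2)): d=C[b]-C[a]; print(np.hypot(*d[:2]),np.degrees(np.arctan2(d[1],d[0])))
print('knob',f(601,248,.05),'line',f(612,262,.088),f(618,312,.088))
s=avg(3); s['o']+=np.array([.4856,-.1016,.2149])-s['tcp']
im=s['frame'][140:260,150:270]; cv2.imwrite('pics/r1.png',cv2.resize(im,(720,600)[:1]+(720,),interpolation=cv2.INTER_CUBIC)[:600,:,::-1])
E
```

```text
[[ 0.4536 -0.0601  0.03  ]
 [ 0.4658 -0.1433  0.03  ]
 [ 0.3839 -0.1544  0.03  ]
 [ 0.373  -0.0715  0.03  ]] [ 0.41907594 -0.10734164  0.03      ]
0.08414197492458668 -81.62863791297099
0.08367711838395005 -82.56802807107267
0.0813233552909132 -171.96486858408755
0.08269931271241338 -172.28914096748755
knob [ 0.41890715 -0.10798252  0.05      ] line [ 0.41506226 -0.10797072  0.088     ] [ 0.39658873 -0.11053218  0.088     ]
```

View pics/r1.png

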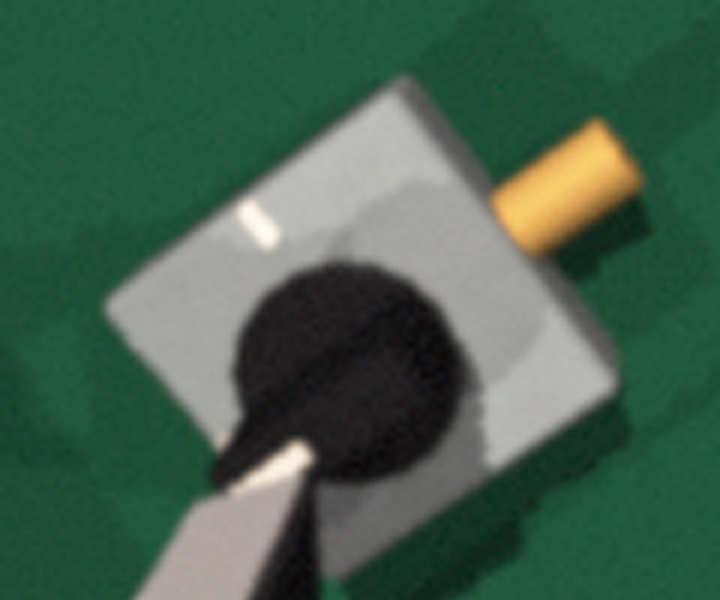

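The knob axis is about (0.4195, -0.107) and reg x points at about 0.136 rad. I'll approach with yaw 0.136+π, which leaves the last joint enough travel for the clockwise quarter turn.

Call:
step_arm:
  plan:
    - [[-66,-5,-30,0.99,70],[-66,-5,-30,0.99,70],[-66,-5,-30,0.99,70],[-66,-5,-30,0.99,70],[-66,-5,-30,0.99,70],[-66,-5,-30,0.99,70],[-66,-5,-30,0.99,70],[-66,-5,-30,0.99,70]]

```text
time: 20.7
tool_pos: [0.4186, -0.109, 0.1844]
ee_rot: [3.141, 0.0, 2.084]
wrist_force: [0.7, 0.5, 0.6]
width: 0.066
```

Call:
step_arm:
  plan:
    - [[0,0,0,0.99,70],[0,0,0,0.99,70],[0,0,0,0.99,70],[0,0,0,0.99,70],[0,0,0,0.99,70],[0,0,0,0.99,70],[0,0,0,0.99,70],[0,0,0,0.99,70]]

```text
time: 21.37
tool_pos: [0.4186, -0.109, 0.1844]
ee_rot: [3.141, 0.0, 3.074]
wrist_force: [0.4, 0.5, -0.4]
width: 0.0659
```

Call:
step_arm:
  plan:
    - [[0,0,0,0.1,70],[0,0,0,0.2,70],[0,0,0,0.207,70],[0,0,0,0.207,70]]

```text
time: 21.7
tool_pos: [0.4186, -0.109, 0.1844]
ee_rot: [3.142, 0.0, -3.01]
wrist_force: [0.3, -0.0, -0.4]
width: 0.066
```

```bash
python3 - <<'E'
from h import *
s=avg(5); print(s['tcp'],robot.get_obs()['ee_rot'],robot.get_obs()['joint_positions'][5])
save(s,'w9'); print(proj(s,[.4195,-.107,.088]))
cv2.imwrite('pics/w9b.png',cv2.resize(s['frame'][110:290,150:350],(800,600)[:1]+(720,),interpolation=cv2.INTER_CUBIC)[:600,:,::-1])
E
```

```text
[ 0.41856808 -0.10900502  0.18436521] [ 3.14146298e+00  1.38345225e-05 -3.00927845e+00] -2.0892133515116713
[252.26347067 193.32008801]
```

View pics/w9b.png

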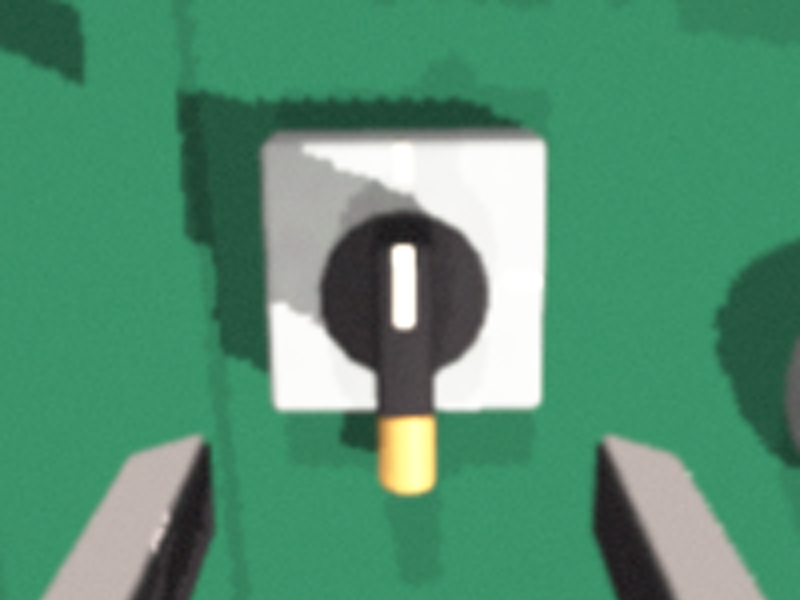

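The bar is vertical in the picture and centred between the fingers (bar x=405, finger middle 403). Going down to grip.

Call:
step_arm:
  plan:
    - [[0,0,-40,0,70],[0,0,-80,0,70],[0,0,-110,0,70],[0,0,-122,0,70],[0,0,-127,0,70],[0,0,-127,0,70]]

```text
time: 22.45
tool_pos: [0.4177, -0.1087, 0.0561]
ee_rot: [3.14, -0.002, -3.009]
wrist_force: [0.3, 0.4, -0.5]
width: 0.0658
```

Call:
step_arm:
  plan:
    - [[0,0,0,0,0],[0,0,0,0,0],[0,0,0,0,0],[0,0,0,0,0],[0,0,0,0,0],[0,0,0,0,0],[0,0,0,0,0],[0,0,0,0,0]]

```text
time: 23.12
tool_pos: [0.4185, -0.1089, 0.0574]
ee_rot: [3.141, 0.0, -3.008]
wrist_force: [-0.3, 3.9, 1.9]
width: 0.0161
```

Call:
step_arm:
  plan:
    - [[0,0,-4,0,0],[0,0,-8,0,0],[0,0,-11,0,0],[0,0,-12,0,0],[0,0,-12,0,0],[0,0,-12,0,0]]

```text
time: 23.62
tool_pos: [0.4186, -0.1088, 0.0463]
ee_rot: [3.141, 0.0, -3.008]
wrist_force: [-2.9, 2.0, 8.1]
width: 0.0152
```

Call:
step_arm:
  plan:
    - [[0,0,-1,0,0],[0,0,-1,-0.1,0],[0,0,-1,-0.2,0],[0,0,-1,-0.3,0]]

```text
time: 23.95
tool_pos: [0.4186, -0.1083, 0.0454]
ee_rot: [3.14, -0.0, 2.97]
wrist_force: [-2.4, 3.4, 9.2]
width: 0.0158
```

```bash
python3 -c "
from h import *
o=robot.get_obs(); print(o['wrist_force'],o['wrist_torque'],o['tool_pos'],o['ee_rot'],o['width'])"
```

```text
[-2.38397953  3.37429984  9.21974878] [0.75527243 0.52200781 0.04616153] [ 0.41862644 -0.10831347  0.04543743] [ 3.14005849e+00 -7.28320600e-05  2.97018439e+00] 0.0158268878436748
```

Torque is low, so it turns freely. Continuing to the on position.

Call:
step_arm:
  plan:
    - [[0,0,0,-0.12,0],[0,0,0,-0.24,0],[0,0,0,-0.36,0],[0,0,0,-0.48,0],[0,0,0,-0.6,0],[0,0,0,-0.72,0],[0,0,0,-0.84,0],[0,0,0,-0.96,0]]

```text
time: 24.62
tool_pos: [0.4194, -0.1072, 0.0456]
ee_rot: [3.138, -0.002, 2.009]
wrist_force: [-0.9, 5.1, 8.7]
width: 0.0161
```

Call:
step_arm:
  plan:
    - [[0,0,0,-0.1,0],[0,0,0,-0.2,0],[0,0,0,-0.29,0],[0,0,0,-0.3,0],[0,0,0,-0.3,0]]

```text
time: 25.03
tool_pos: [0.4199, -0.1072, 0.0458]
ee_rot: [3.138, -0.003, 1.714]
wrist_force: [-0.4, 6.5, 8.6]
width: 0.016
```

```bash
python3 -c "
from h import *
o=robot.get_obs(); print(o['wrist_force'],o['wrist_torque'],o['tool_pos'],o['ee_rot'],o['width'])"
```

```text
[-0.43509247  6.53975535  8.58510038] [ 1.2018729   0.0696057  -0.04152728] [ 0.41985905 -0.10715337  0.04576467] [ 3.13786624 -0.00342766  1.71446711] 0.015953872056266548
```

Call:
step_arm:
  plan:
    - [[0,0,4,0,0],[0,0,8,0,0],[0,0,12,0,0],[0,0,12,0,0],[0,0,12,0,70],[0,0,12,0,70],[0,0,12,0,70],[0,0,12,0,70]]

```text
time: 25.7
tool_pos: [0.4182, -0.1092, 0.0559]
ee_rot: [-3.141, 0.0, 1.715]
wrist_force: [0.1, -0.5, 0.1]
width: 0.0389
```

Call:
step_arm:
  plan:
    - [[0,0,0,0,70],[0,0,0,0,70],[0,0,40,0,70],[0,0,80,0,70],[0,0,120,0,70],[0,0,128,0,70],[0,0,128,0,70]]

```text
time: 26.28
tool_pos: [0.4207, -0.11, 0.1886]
ee_rot: [3.134, 0.005, 1.715]
wrist_force: [-0.2, -0.9, 0.3]
width: 0.0655
```

```bash
python3 - <<'E'
from h import *
s=avg(2); print(s['tcp'],robot.get_obs()['ee_rot'],robot.get_obs()['time']); t=snap('top')
for c in ((.64,.1226),(.637,.0314),(.6335,-.058)): print('t',cap(t,c,.015)[:2])
v=np.hstack([cv2.resize(s['frame'][100:340,100:400],(425,340)),cv2.resize(t['frame'][130:280,195:360],(374,340))]); cv2.imwrite('pics/v10.png',v[:,:,::-1])
E
```

```text
[ 0.42002292 -0.1097214   0.18705494] [-3.14095014e+00 -3.15514194e-04  1.71468775e+00] 26.3833
t (array([0.6411, 0.1233]), array([0.6401, 0.1226]))
t (array([0.6371, 0.0321]), array([0.637 , 0.0308]))
t (array([ 0.6336, -0.0578]), array([ 0.6335, -0.0582]))
```

View pics/v10.png

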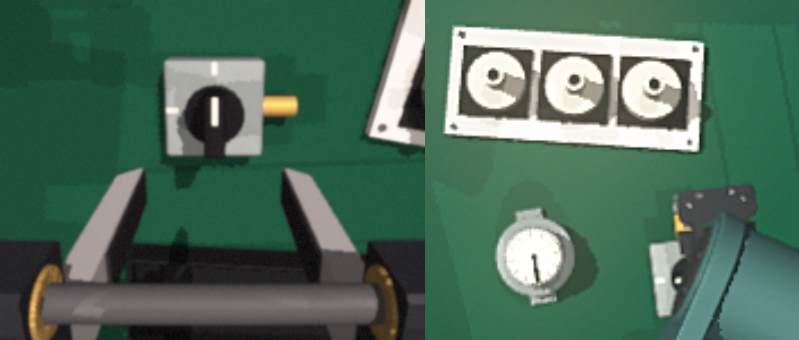

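The white line points at the "on" mark and the knob is up, with the caps on their pads. Waiting more than 5 s.

Call:
step_arm:
  plan:
    - [[0,0,0,0,70],[0,0,0,0,70],[0,0,0,0,70],[0,0,0,0,70],[0,0,0,0,70],[0,0,0,0,70],[0,0,0,0,70],[0,0,0,0,70]]

```text
time: 27.1
tool_pos: [0.4186, -0.109, 0.1844]
ee_rot: [3.141, 0.0, 1.715]
wrist_force: [-0.6, 0.1, 0.5]
width: 0.0656
```

Call:
step_arm:
  plan:
    - [[0,0,0,0,70],[0,0,0,0,70],[0,0,0,0,70],[0,0,0,0,70],[0,0,0,0,70],[0,0,0,0,70],[0,0,0,0,70],[0,0,0,0,70]]

```text
time: 27.77
tool_pos: [0.4185, -0.109, 0.1844]
ee_rot: [3.142, -0.0, 1.715]
wrist_force: [0.3, -0.4, -0.0]
width: 0.0657
```

Call:
step_arm:
  plan:
    - [[0,0,0,0,70],[0,0,0,0,70],[0,0,0,0,70],[0,0,0,0,70],[0,0,0,0,70],[0,0,0,0,70],[0,0,0,0,70],[0,0,0,0,70]]

```text
time: 28.43
tool_pos: [0.4185, -0.109, 0.1844]
ee_rot: [3.141, 0.0, 1.715]
wrist_force: [0.8, 0.3, 1.8]
width: 0.0659
```

Call:
step_arm:
  plan:
    - [[0,0,0,0,70],[0,0,0,0,70],[0,0,0,0,70],[0,0,0,0,70],[0,0,0,0,70],[0,0,0,0,70],[0,0,0,0,70],[0,0,0,0,70]]

```text
time: 29.1
tool_pos: [0.4185, -0.109, 0.1844]
ee_rot: [3.141, 0.0, 1.715]
wrist_force: [0.5, 0.1, 0.3]
width: 0.0656
```

Call:
step_arm:
  plan:
    - [[0,0,0,0,70],[0,0,0,0,70],[0,0,0,0,70],[0,0,0,0,70],[0,0,0,0,70],[0,0,0,0,70],[0,0,0,0,70],[0,0,0,0,70]]

```text
time: 29.77
tool_pos: [0.4185, -0.109, 0.1844]
ee_rot: [3.142, -0.0, 1.715]
wrist_force: [-0.4, 0.9, -0.0]
width: 0.066
```

Call:
step_arm:
  plan:
    - [[0,0,0,0,70],[0,0,0,0,70],[0,0,0,0,70],[0,0,0,0,70],[0,0,0,0,70],[0,0,0,0,70],[0,0,0,0,70],[0,0,0,0,70]]

```text
time: 30.43
tool_pos: [0.4185, -0.109, 0.1843]
ee_rot: [3.141, 0.0, 1.715]
wrist_force: [0.6, 1.0, 0.2]
width: 0.0658
```

Call:
step_arm:
  plan:
    - [[0,0,0,0,70],[0,0,0,0,70],[0,0,0,0,70],[0,0,0,0,70],[0,0,0,0,70],[0,0,0,0,70],[0,0,0,0,70],[0,0,0,0,70]]

```text
time: 31.1
tool_pos: [0.4185, -0.109, 0.1844]
ee_rot: [3.141, 0.0, 1.715]
wrist_force: [-0.4, -0.6, 0.3]
width: 0.0658
```

Call:
step_arm:
  plan:
    - [[0,0,0,0,70],[0,0,0,0,70],[0,0,0,0,70],[0,0,0,0,70],[0,0,0,0,70],[0,0,0,0,70],[0,0,0,0,70],[0,0,0,0,70]]

```text
time: 31.77
tool_pos: [0.4185, -0.109, 0.1843]
ee_rot: [3.142, 0.0, 1.715]
wrist_force: [-0.1, 0.0, 0.3]
width: 0.0657
```

```bash
python3 - <<'E'
from h import *
s=avg(2); print(s['tcp'],robot.get_obs()['time']); t=snap('top')
for c in ((.64,.1226),(.637,.0314),(.6335,-.058)): print('t',cap(t,c,.015)[:2])
E
```

```text
[ 0.4185356  -0.10902712  0.1843534 ] 31.8667
t (array([0.6411, 0.1233]), array([0.6401, 0.1226]))
t (array([0.6371, 0.0321]), array([0.637 , 0.0308]))
t (array([ 0.6336, -0.0578]), array([ 0.6335, -0.0582]))
```

Call:
step_arm:
  plan:
    - [[1,2,-40,0,70],[1,2,-80,0,70],[1,2,-110,0,70],[1,2,-122,0,70],[1,2,-127,0,70],[1,2,-127,0,70],[1,2,-127,0,0],[1,2,-127,0,0]]

```text
time: 32.58
tool_pos: [0.4209, -0.1076, 0.0592]
ee_rot: [3.138, 0.002, 1.715]
wrist_force: [-0.4, 0.2, 0.4]
width: 0.0559
```

Call:
step_arm:
  plan:
    - [[0,0,0,0,0],[0,0,0,0,0],[0,0,0,0,0],[0,0,0,0,0],[0,0,0,0,0],[0,0,0,0,0]]

```text
time: 33.08
tool_pos: [0.4197, -0.107, 0.0574]
ee_rot: [3.141, 0.0, 1.715]
wrist_force: [3.6, 0.1, 1.2]
width: 0.0158
```

Call:
step_arm:
  plan:
    - [[0,0,-4,0,0],[0,0,-8,0,0],[0,0,-11,0,0],[0,0,-13,0,0],[0,0,-13,0,0],[0,0,-13,0,0]]

```text
time: 33.58
tool_pos: [0.42, -0.107, 0.0456]
ee_rot: [3.141, 0.0, 1.715]
wrist_force: [-2.7, 2.5, 9.3]
width: 0.0161
```

```bash
python3 -c "
from h import *
o=robot.get_obs(); print(o['wrist_force'],o['wrist_torque'],o['tool_pos'],o['ee_rot'],o['width'])"
```

```text
[-2.72648137  2.50918858  9.32631737] [ 0.31415176  0.45866299 -0.0130273 ] [ 0.41997471 -0.10703348  0.04558604] [3.14063824e+00 2.50843183e-04 1.71496236e+00] 0.016111772316891385
```

Call:
step_arm:
  plan:
    - [[0,0,0,0.12,0],[0,0,0,0.24,0],[0,0,0,0.36,0],[0,0,0,0.48,0],[0,0,0,0.6,0],[0,0,0,0.72,0],[0,0,0,0.84,0],[0,0,0,0.96,0]]

```text
time: 34.25
tool_pos: [0.419, -0.1078, 0.0454]
ee_rot: [-3.139, -0.0, 2.681]
wrist_force: [-4.2, -0.3, 10.3]
width: 0.0159
```

Call:
step_arm:
  plan:
    - [[0,0,0,0.12,0],[0,0,0,0.24,0],[0,0,0,0.36,0],[0,0,0,0.48,0],[0,0,0,0.58,0],[0,0,0,0.6,0],[0,0,0,0.6,0]]

```text
time: 34.83
tool_pos: [0.4189, -0.1085, 0.0455]
ee_rot: [-3.139, -0.002, -3.008]
wrist_force: [-4.3, -2.1, 9.3]
width: 0.0156
```

Call:
step_arm:
  plan:
    - [[0,0,4,0,0],[0,0,8,0,0],[0,0,12,0,0],[0,0,13,0,0],[0,0,13,0,70],[0,0,13,0,70],[0,0,13,0,70],[0,0,13,0,70]]

```text
time: 35.5
tool_pos: [0.4195, -0.1065, 0.0568]
ee_rot: [3.14, -0.0, -3.008]
wrist_force: [-1.1, -0.3, 0.2]
width: 0.0391
```

Call:
step_arm:
  plan:
    - [[0,0,0,0,70],[0,0,0,0,70],[0,0,40,0,70],[0,0,80,0,70],[0,0,120,0,70],[0,0,128,0,70],[0,0,128,0,70],[0,0,128,0,70]]

```text
time: 36.17
tool_pos: [0.4196, -0.107, 0.1851]
ee_rot: [3.142, 0.0, -3.008]
wrist_force: [-0.9, -0.4, -0.6]
width: 0.0658
```

```bash
python3 - <<'E'
from h import *
s=avg(3); print(s['tcp'],robot.get_obs()['ee_rot'],robot.get_obs()['time']); t=snap('top')
for c in ((.64,.1226),(.637,.0314),(.6335,-.058)): print('t',cap(t,c,.015)[:2])
v=np.hstack([cv2.resize(s['frame'][100:340,100:400],(425,340)),cv2.resize(t['frame'][130:280,195:360],(374,340))]); cv2.imwrite('pics/v11.png',v[:,:,::-1])
E
```

```text
[ 0.41896667 -0.10671441  0.18394839] [ 3.13914996 -0.00407543 -3.00841219] 36.3167
t (array([0.6411, 0.1233]), array([0.64  , 0.1228]))
t (array([0.6371, 0.0322]), array([0.6374, 0.0315]))
t (array([ 0.6342, -0.0595]), array([ 0.6335, -0.0582]))
```

View pics/v11.png

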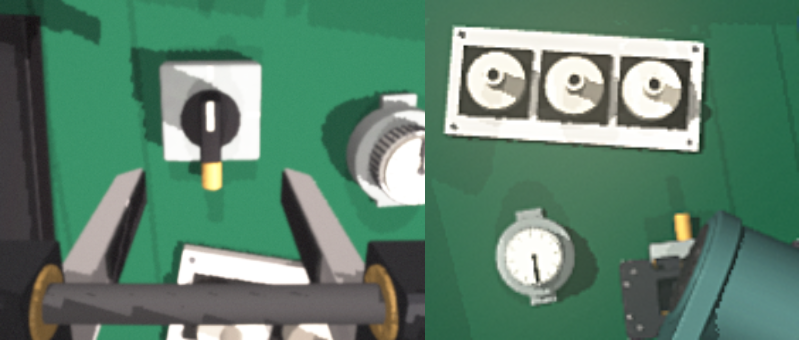

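The regulator is back at off and popped up, the gauge is still at zero and the caps are still on their pads. Now moving the caps to the tray, starting with the pad2 cap.

Call:
step_arm:
  plan:
    - [[215,46,10,-0.96,60],[215,46,10,-0.96,60],[215,46,10,-0.96,60],[215,46,10,-0.96,60],[215,46,10,-0.96,60],[215,46,10,-0.96,60],[215,46,10,-0.96,60],[215,46,10,-0.96,60]]

```text
time: 37.03
tool_pos: [0.6348, -0.0604, 0.1918]
ee_rot: [-3.139, -0.004, 2.31]
wrist_force: [-0.5, -0.4, -0.1]
width: 0.0568
```

Call:
step_arm:
  plan:
    - [[0,0,0,-0.64,60],[0,0,0,-0.64,60],[0,0,0,-0.64,60],[0,0,0,-0.64,60],[0,0,0,-0.64,60],[0,0,0,-0.64,60],[0,0,0,-0.64,60]]

```text
time: 37.62
tool_pos: [0.634, -0.0609, 0.1936]
ee_rot: [-3.139, -0.001, 1.677]
wrist_force: [-0.4, -0.5, -0.1]
width: 0.0564
```

```bash
python3 - <<'E'
from h import *
s=avg(4); print(s['tcp'],s['sd'],robot.get_obs()['ee_rot']); t=snap('top'); save(s,'w12')
for c in ((.64,.1226),(.637,.0314),(.6335,-.06)):
    try: print('w',cap(s,c,.015)[:2],'t',cap(t,c,.015)[:2])
    except Exception as e: print(c,e)
E
```

```text
[ 0.63414102 -0.06095867  0.19412409] [1.26129520e-04 3.21555049e-05 3.78294428e-04] [-3.14095796e+00 -1.90145522e-04  1.67626826e+00]
w (array([0.6413, 0.1233]), array([0.6414, 0.1179])) t (array([0.6401, 0.123 ]), array([0.6406, 0.1228]))
w (array([0.6373, 0.0311]), array([0.6369, 0.0302])) t (array([0.6383, 0.0311]), array([0.6371, 0.0309]))
w (array([ 0.6341, -0.0587]), array([ 0.6341, -0.0597])) t (array([ 0.6415, -0.0676]), array([ 0.6337, -0.0567]))
```

Call:
step_arm:
  plan:
    - [[0,2,-40,0,60],[0,2,-80,0,60],[0,2,-110,0,60],[0,2,-130,0,60],[0,2,-140,0,60],[0,2,-140,0,60],[0,2,-140,0,10],[0,2,-140,0,10]]

```text
time: 38.53
tool_pos: [0.6361, -0.0593, 0.0579]
ee_rot: [3.137, 0.001, 1.675]
wrist_force: [0.0, 0.2, 0.4]
width: 0.0462
```

Call:
step_arm:
  plan:
    - [[0,0,0,0,10],[0,0,0,0,10],[0,0,0,0,10],[0,0,0,0,10],[0,0,40,0,10],[0,0,80,0,10],[0,0,90,0,10],[0,0,90,0,10]]

```text
time: 39.2
tool_pos: [0.6372, -0.0595, 0.1507]
ee_rot: [3.132, 0.003, 1.675]
wrist_force: [0.9, 0.5, -1.2]
width: 0.0236
```

Call:
step_arm:
  plan:
    - [[-58,-245,0,0,10],[-58,-245,0,0,10],[-58,-245,0,0,10],[-58,-245,0,0,10],[-58,-245,0,0,10],[-58,-245,0,0,10],[-58,-245,0,0,10],[-58,-245,0,0,10]]

```text
time: 39.87
tool_pos: [0.5743, -0.306, 0.1416]
ee_rot: [-3.137, -0.003, 1.67]
wrist_force: [0.5, 0.4, -2.4]
width: 0.0232
```

```bash
python3 - <<'E'
from h import *
s=avg(4); print(s['tcp'],robot.get_obs()['width']); t=snap('top'); save(s,'w13')
v=np.hstack([cv2.resize(s['frame'],(460,345)),cv2.resize(t['frame'][160:290,340:450],(340,345))]); cv2.imwrite('pics/v13.png',v[:,:,::-1])
E
```

```text
[ 0.57534177 -0.30388376  0.14250041] 0.0233627207994591
```

View pics/v13.png

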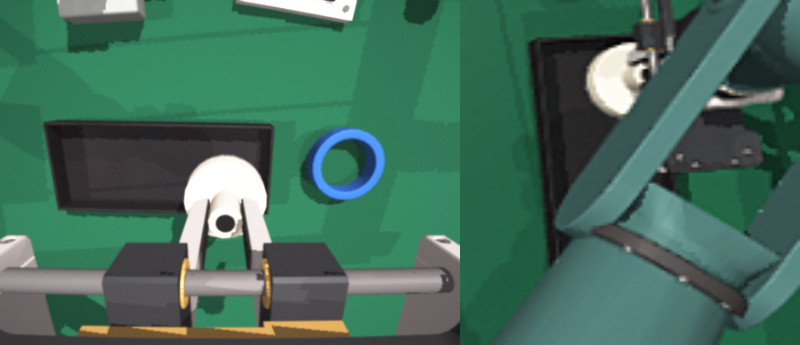

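The held cap is over the tray's far-x end. I check the tray edge from this view.

```bash
python3 - <<'E'
from h import *
s=avg(3); k=512/460; print(s['tcp'])
A,B,C=[pt(s,(u*k,v*k),.03) for u,v in((45,122),(272,125),(67,211))]; print(A,B,C,'centre',(B+C)/2,np.linalg.norm(A-B),np.linalg.norm(A-C))
E
```

```text
[ 0.57696294 -0.30229298  0.14489306]
[ 0.36149761 -0.26888549  0.03      ] [ 0.62506672 -0.24546798  0.03      ] [ 0.3799312  -0.38086937  0.03      ] centre [ 0.50249896 -0.31316868  0.03      ] 0.26460735968274274 0.11349091134704364
```

Call:
step_arm:
  plan:
    - [[0,0,-40,0,10],[0,0,-75,0,10],[0,0,-92,0,10],[0,0,-98,0,10],[0,0,-99,0,10],[0,0,-99,0,10],[0,0,-99,0,60],[0,0,-99,0,60]]

```text
time: 40.93
tool_pos: [0.5778, -0.3046, 0.0483]
ee_rot: [3.139, 0.002, 1.675]
wrist_force: [-0.3, -0.3, 0.4]
width: 0.0333
```

Call:
step_arm:
  plan:
    - [[0,0,0,0,60],[0,0,0,0,60],[0,0,0,0,60],[0,0,40,0,60],[0,0,80,0,60],[0,0,120,0,60],[0,0,140,0,60],[0,0,140,0,60]]

```text
time: 41.6
tool_pos: [0.5793, -0.3058, 0.1949]
ee_rot: [3.13, 0.009, 1.675]
wrist_force: [-0.1, 0.2, 0.4]
width: 0.0565
```

Call:
step_arm:
  plan:
    - [[61,334,0,0,60],[61,334,0,0,60],[61,334,0,0,60],[61,334,0,0,60],[61,334,0,0,60],[61,334,0,0,60],[61,334,0,0,60],[61,334,0,0,60]]

```text
time: 42.27
tool_pos: [0.6358, 0.0259, 0.1847]
ee_rot: [-3.14, -0.0, 1.675]
wrist_force: [1.4, -0.4, -0.8]
width: 0.0563
```

```bash
python3 - <<'E'
from h import *
s=avg(5); print(s['tcp']); t=snap('top'); save(s,'w14')
for c in ((.64,.1226),(.637,.0314)): print('w',cap(s,c,.015)[:2],'t',cap(t,c,.015)[:2])
print(cap(t,(.575,-.303),.004)[:2])
E
```

```text
[0.63602373 0.02866673 0.18452083]
w (array([0.6419, 0.1265]), array([0.6415, 0.1251])) t (array([0.6499, 0.158 ]), array([0.6459, 0.153 ]))
w (array([0.6372, 0.0293]), array([0.6374, 0.0336])) t (array([0.6351, 0.0297]), array([0.6306, 0.0237]))
(array([ 0.5766, -0.3031]), array([ 0.5767, -0.3039]))
```

Call:
step_arm:
  plan:
    - [[1,2,-40,0,60],[1,2,-80,0,60],[1,2,-110,0,60],[1,2,-125,0,60],[1,2,-131,0,60],[1,2,-131,0,60],[1,2,-131,0,10],[1,2,-131,0,10]]

```text
time: 43.23
tool_pos: [0.639, 0.025, 0.0578]
ee_rot: [3.137, 0.001, 1.674]
wrist_force: [-0.4, -0.9, 1.1]
width: 0.0464
```

Call:
step_arm:
  plan:
    - [[0,0,0,0,10],[0,0,0,0,10],[0,0,0,0,10],[0,0,0,0,10],[0,0,40,0,10],[0,0,80,0,10],[0,0,110,0,10],[0,0,110,0,10]]

```text
time: 43.9
tool_pos: [0.6413, 0.0259, 0.1745]
ee_rot: [3.127, 0.002, 1.675]
wrist_force: [0.3, -0.0, -0.7]
width: 0.0238
```

Call:
step_arm:
  plan:
    - [[-70,-171,0,0,10],[-70,-171,0,0,10],[-70,-171,0,0,10],[-70,-171,0,0,10],[-70,-171,0,0,10],[-105,-256,0,0,10],[-105,-256,0,0,10],[-105,-256,0,0,10]]

```text
time: 44.57
tool_pos: [0.5291, -0.2352, 0.1634]
ee_rot: [-3.137, 0.002, 1.669]
wrist_force: [0.9, 1.1, -2.6]
width: 0.023
```

Call:
step_arm:
  plan:
    - [[-36,-86,0,0,10],[-36,-86,0,0,10],[-36,-86,0,0,10],[-36,-86,0,0,10],[-36,-86,0,0,10]]

```text
time: 44.98
tool_pos: [0.4961, -0.3155, 0.1639]
ee_rot: [-3.141, -0.003, 1.674]
wrist_force: [-0.7, 1.0, -2.7]
width: 0.0231
```

Call:
step_arm:
  plan:
    - [[0,2,-40,0,10],[0,2,-80,0,10],[0,2,-108,0,10],[0,2,-116,0,10],[0,2,-119,0,10],[0,2,-119,0,10],[0,2,-119,0,60],[0,2,-119,0,60]]

```text
time: 45.65
tool_pos: [0.4979, -0.3143, 0.0482]
ee_rot: [3.139, 0.002, 1.676]
wrist_force: [0.0, -0.1, 0.6]
width: 0.0332
```

Call:
step_arm:
  plan:
    - [[0,0,0,0,60],[0,0,0,0,60],[0,0,0,0,60],[0,0,40,0,60],[0,0,80,0,60],[0,0,120,0,60],[0,0,145,0,60],[0,0,145,0,60]]

```text
time: 46.32
tool_pos: [0.4992, -0.3164, 0.2003]
ee_rot: [3.131, 0.01, 1.674]
wrist_force: [0.5, 0.2, 1.5]
width: 0.056
```

Call:
step_arm:
  plan:
    - [[72,216,0,0,60],[72,216,0,0,60],[72,216,0,0,60],[72,216,0,0,60],[72,216,0,0,60],[72,216,0,0,60],[72,216,0,0,60]]

```text
time: 46.9
tool_pos: [0.569, -0.0937, 0.1903]
ee_rot: [-3.141, -0.002, 1.681]
wrist_force: [0.1, -0.6, 0.1]
width: 0.0566
```

Call:
step_arm:
  plan:
    - [[72,217,0,0,60],[72,217,0,0,60],[72,217,0,0,60],[72,217,0,0,60],[72,217,0,0,60],[72,217,0,0,60],[72,217,0,0,60]]

```text
time: 47.48
tool_pos: [0.6407, 0.1223, 0.1896]
ee_rot: [-3.14, -0.001, 1.679]
wrist_force: [-0.2, -1.2, 0.1]
width: 0.0563
```

```bash
python3 - <<'E'
from h import *
s=avg(5); print(s['tcp']); t=snap('top'); save(s,'w15')
for c in ((.64,.1226),): print('w',cap(s,c,.015)[:2],'t',cap(t,c,.015)[:2])
print(cap(t,(.575,-.303),.004)[:2],cap(t,(.496,-.311),.004)[:2])
E
```

```text
[0.64034979 0.11883337 0.19020811]
w (array([0.6402, 0.1206]), array([0.641 , 0.1233])) t (array([0.6494, 0.078 ]), array([0.6577, 0.0811]))
(array([ 0.5767, -0.3028]), array([ 0.5767, -0.3039])) (array([ 0.4958, -0.3085]), array([ 0.4961, -0.3081]))
```

Call:
step_arm:
  plan:
    - [[0,2,-40,0,60],[0,2,-80,0,60],[0,2,-112,0,60],[0,2,-130,0,60],[0,2,-136,0,60],[0,2,-136,0,60],[0,2,-136,0,10],[0,2,-136,0,10]]

```text
time: 48.45
tool_pos: [0.6422, 0.1205, 0.0583]
ee_rot: [3.137, 0.0, 1.674]
wrist_force: [0.6, -0.2, 0.3]
width: 0.0467
```

Call:
step_arm:
  plan:
    - [[0,0,0,0,10],[0,0,0,0,10],[0,0,0,0,10],[0,0,0,0,10],[0,0,40,0,10],[0,0,80,0,10],[0,0,120,0,10],[0,0,120,0,10]]

```text
time: 49.12
tool_pos: [0.6447, 0.1215, 0.1866]
ee_rot: [3.124, 0.0, 1.675]
wrist_force: [0.1, -0.3, 0.2]
width: 0.0233
```

Call:
step_arm:
  plan:
    - [[-112,-219,0,0,10],[-112,-219,0,0,10],[-112,-219,0,0,10],[-112,-219,0,0,10],[-112,-219,0,0,10],[-112,-219,0,0,10],[-112,-219,0,0,10]]

```text
time: 49.7
tool_pos: [0.5255, -0.1037, 0.1752]
ee_rot: [-3.139, 0.004, 1.668]
wrist_force: [0.8, 0.5, -1.6]
width: 0.0232
```

Call:
step_arm:
  plan:
    - [[-112,-220,0,0,10],[-112,-220,0,0,10],[-112,-220,0,0,10],[-112,-220,0,0,10],[-112,-220,0,0,10],[-112,-220,0,0,10],[-112,-220,0,0,10],[-112,-220,0,0,10]]

```text
time: 50.37
tool_pos: [0.4156, -0.3193, 0.1748]
ee_rot: [-3.141, -0.001, 1.671]
wrist_force: [0.2, -0.0, -2.0]
width: 0.0237
```

Call:
step_arm:
  plan:
    - [[1,1,-40,0,10],[1,1,-80,0,10],[1,1,-115,0,10],[1,1,-125,0,10],[1,1,-129,0,10],[1,1,-129,0,10],[1,1,-129,0,60],[1,1,-129,0,60]]

```text
time: 51.03
tool_pos: [0.419, -0.3177, 0.0483]
ee_rot: [3.139, 0.003, 1.676]
wrist_force: [-0.2, -0.3, -0.7]
width: 0.0333
```

Call:
step_arm:
  plan:
    - [[0,0,0,0,60],[0,0,0,0,60],[0,0,0,0,60],[0,0,40,0,60],[0,0,80,0,60],[0,0,120,0,60],[0,0,160,0,60],[0,0,160,0,60]]

```text
time: 51.7
tool_pos: [0.4205, -0.3201, 0.217]
ee_rot: [3.13, 0.014, 1.675]
wrist_force: [0.4, -0.7, 1.3]
width: 0.0567
```

Call:
step_arm:
  plan:
    - [[-150,-140,0,0,60],[-150,-140,0,0,60],[-150,-140,0,0,60],[-150,-140,0,0,60],[-150,-140,0,0,60],[-150,-140,0,0,60],[-150,-140,0,0,60],[-150,-140,0,0,60]]

```text
time: 52.37
tool_pos: [0.2676, -0.4569, 0.2062]
ee_rot: [3.141, -0.001, 1.674]
wrist_force: [0.4, 0.1, -0.8]
width: 0.0567
```

```bash
python3 - <<'E'
from h import *
o=robot.get_obs(); print(o['tool_pos'],o['wrist_force'],o['time']); t=snap('top'); save(t,'t16'); s=snap('side')
d=np.array([.9967,.0812]); n=np.array([-.0812,.9967]); c0=np.array([.4962,-.3109])
for c in ((.576,-.303),(.496,-.309),(.416,-.317)):
    r=cap(t,c,.004); print(r[:2], (r[1]-c0)@d if r[1] is not None else '', (r[1]-c0)@n if r[1] is not None else '')
v=np.hstack([cv2.resize(t['frame'][95:290,100:460],(800,433))])
v2=np.hstack([cv2.resize(s['frame'],(533,160)[:1]+(160,))])
cv2.imwrite('pics/v16.png',v[:,:,::-1])
E
```

```text
[ 0.26762706 -0.45687756  0.20624238] [ 0.4409012   0.12240498 -0.81874943] 52.3667
(array([ 0.5765, -0.3028]), array([ 0.5768, -0.3035])) 0.0809349 0.0008308600000000183
(array([ 0.4964, -0.3074]), array([ 0.4958, -0.3084])) -0.00019567999999995592 0.002524229999999999
(array([ 0.4147, -0.3361]), array([ 0.4137, -0.3375])) -0.08438766999999996 -0.019813220000000017
```

View pics/v16.png

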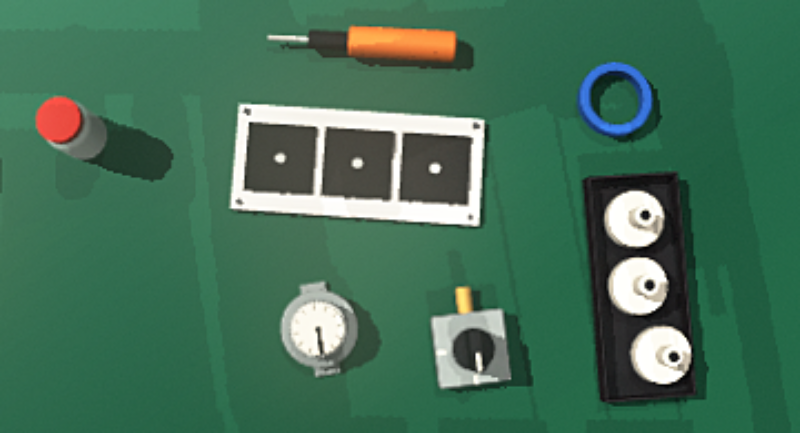

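The caps at (634,218) and (638,285) sit mid-tray. The third, at (661,354), has been knocked about 20 mm toward the wall. It's within limits but only by about 5 mm, so I'll regrasp and centre it.

Call:
step_arm:
  plan:
    - [[146,120,0,0,60],[146,120,0,0,60],[146,120,0,0,60],[146,120,0,0,60],[146,120,0,0,60],[146,120,0,0,60],[146,120,0,0,60]]

```text
time: 53.05
tool_pos: [0.4149, -0.3351, 0.2065]
ee_rot: [-3.141, 0.0, 1.68]
wrist_force: [-0.1, -0.1, 0.1]
width: 0.0565
```

```bash
python3 - <<'E'
from h import *
s=avg(5); print(s['tcp']); save(s,'w17')
for c in ((.414,-.3375),(.496,-.309),(.576,-.303)): print(cap(s,c,.004)[:2])
E
```

```text
[ 0.41366036 -0.33655153  0.20642571]
(array([ 0.4158, -0.336 ]), array([ 0.4157, -0.3369]))
(array([ 0.4979, -0.3071]), array([ 0.4976, -0.308 ]))
(array([ 0.578 , -0.3027]), array([ 0.5785, -0.304 ]))
```

Call:
step_arm:
  plan:
    - [[2,0,-40,0,60],[2,0,-80,0,60],[2,0,-115,0,60],[2,0,-145,0,60],[2,0,-157,0,60],[2,0,-160,0,60],[2,0,-160,0,60],[2,0,-160,0,10]]

```text
time: 53.97
tool_pos: [0.4164, -0.3386, 0.0486]
ee_rot: [3.139, 0.003, 1.674]
wrist_force: [-0.0, 0.2, 0.3]
width: 0.0526
```

Call:
step_arm:
  plan:
    - [[0,0,0,0,10],[0,0,0,0,10],[0,0,0,0,10],[0,0,0,0,10],[0,0,0,0,10],[0,0,8,0,10],[0,10,8,0,10],[1,18,8,0,10]]

```text
time: 54.63
tool_pos: [0.4165, -0.3185, 0.0547]
ee_rot: [3.141, -0.0, 1.674]
wrist_force: [-0.2, -0.0, -1.7]
width: 0.0233
```

Call:
step_arm:
  plan:
    - [[0,0,0,0,10],[0,0,-4,0,10],[0,0,-7,0,10],[0,0,-7,0,10],[0,0,-7,0,60],[0,0,-7,0,60],[0,0,-7,0,60],[0,0,-7,0,60]]

```text
time: 55.3
tool_pos: [0.4164, -0.3193, 0.0473]
ee_rot: [3.141, 0.0, 1.675]
wrist_force: [0.4, -0.1, 0.4]
width: 0.0465
```

Call:
step_arm:
  plan:
    - [[0,0,40,0,60],[0,0,80,0,60],[0,0,120,0,60],[0,0,160,0,60],[-40,-40,160,0,60],[-80,-70,160,0,60],[-110,-100,160,0,60],[-140,-130,160,0,60]]

```text
time: 55.97
tool_pos: [0.2928, -0.4329, 0.2081]
ee_rot: [3.141, 0.002, 1.676]
wrist_force: [0.7, 0.5, -0.0]
width: 0.0561
```

```bash
python3 - <<'E'
from h import *
o=robot.get_obs(); print(o['tool_pos'],o['wrist_force'],o['time']); snap('top');t=snap('top'); s=snap('side')
d=np.array([.9967,.0812]); n=np.array([-.0812,.9967]); c0=np.array([.4962,-.3109])
for c in ((.576,-.303),(.496,-.309),(.416,-.318)):
    r=cap(t,c,.004); print(r[:2], (r[1]-c0)@d if r[1] is not None else '', (r[1]-c0)@n if r[1] is not None else '')
v=np.vstack([cv2.resize(t['frame'][160:290,210:450],(600,325)),cv2.resize(s['frame'][100:384],(496,275))[:, :].copy() if 0 else cv2.copyMakeBorder(cv2.resize(s['frame'],(366,275)),0,0,0,234,cv2.BORDER_CONSTANT)])
cv2.imwrite('pics/v17.png',v[:,:,::-1])
E
```

```text
[ 0.29283722 -0.43289602  0.2081174 ] [ 0.66039782  0.5141108  -0.01144611] 55.9667
(array([ 0.5765, -0.3028]), array([ 0.5768, -0.3035])) 0.0809349 0.0008308600000000183
(array([ 0.4966, -0.3073]), array([ 0.4958, -0.3084])) -0.00019567999999995592 0.002524229999999999
(array([ 0.4156, -0.3174]), array([ 0.4151, -0.3184])) -0.08144136999999996 -0.0008899300000000116
```

View pics/v17.png

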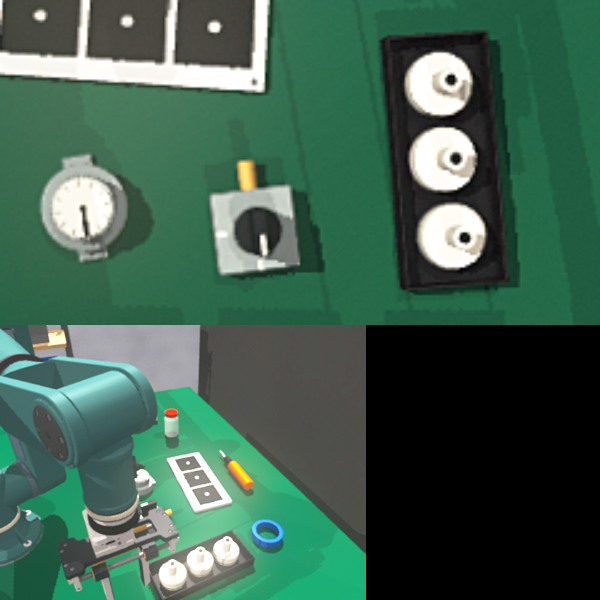

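All three caps stand upright and mid-tray, the knob points at off, the gauge mark is under the needle and the bystanders are where they were. Handing in.

```bash
python3 -c "
from bench import robot
print(robot.close_job())"
```

```text
the job is handed in; nothing more can be done
None
```

I carried out the leak test from start to finish and handed it in at about 56 s of the 210 s allowed. The hand-in gives no verdict.

- **Gauge:** with the vacuum off, I turned the bezel 0.825 rad counter-clockwise. The bold mark and the needle then agreed to within a degree or two, and the last picture still shows the mark under the needle.
- **Pads:** all three housings were present, and I stood one on each pad. Measured offsets from the pad centres were 1–3 mm; one wrist-camera estimate for pad 0 read about 4 mm. All are inside the 8 mm limit.
- **Regulator:** I pushed the knob down and turned it to on. It stayed up there for more than 6 s with the housings on their pads, then I pushed and turned it back to off. The picture after that shows it up and pointing at off.
- **Tray:** all three housings stand upright in the tray, about 80 mm apart and within 3 mm of its centre line.

After I released the third housing, I found it about 20 mm off the tray's centre line, near the wall. It was still within limits, but I regrasped and centred it. I could see no movement of the screwdriver, spool or jar. The side-to-side position from the top and wrist cameras differed by up to about 4 mm, and I averaged the two.

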